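# Clamp power modules in the test fixture

### The arm

A 7-joint arm with a two-finger parallel gripper is mounted at the origin on the work surface. World frame = base frame: x ahead of the robot, y to its left, z up, the work surface at z = 0. Lengths are in m, angles in rad, forces in N, time in s.
With the tool pointing down it reaches from about 0.4 to 0.85 m from the base axis. Payload 10.4 kg.
Tool frame: the origin (TCP) lies between the finger pads; the fingertips stand 8 mm ahead of it and the grasp point (between the pads) lies 11 mm behind it; z points along the fingers, x is the direction in which the jaws open and shut, and the axes are right-handed (so a half turn about z gives the same grasp; the last joint's range is limited). The gripper opens to 87 mm and grips with 3 to 60 N. Pads are 19 mm wide; open, the fingers measure 117 mm over their backs; the gripper's body (75 mm by 190 mm) begins 51 mm behind the grasp point.
Start: joints at [1.254, 0.332, -0.065, 1.46, 0.022, 1.35, -0.088], TCP at [0.181, -0.598, 0.231] pointing down, gripper open.
Joint ranges: [-2.6, 2.6], [-0.5, 2.12], [-1.47, 1.34], [0.16, 2.42], [-1.27, 4.41], [0.06, 2.06], [-2.6, 2.6]. Speed limits (rad/s): [2.22, 2.22, 2.79, 2.79, 3.14, 3.14, 3.14].

### API

Orientations are given as a unit quaternion [x, y, z, w].
In Python, from bench import r, viewer gives the robot as it stands.
- The arm moves only by the tool apply_moves, never from a script. Its argument "increments" is a list of rows, each an object with "grip": the closure in counts, from 0 (fully open) to 255 (shut); "xyz": the shift along the tool's x, y, z in mm, a list of three; "rotation": the turn, a rotation vector about the tool's x, y, z in degrees, a list of three. A call has 1 to 5 rows; each row is the pose to reach, as a shift and turn from the pose measured when the call began, along the tool's axes at that moment; what a row does not reach only later rows make up. A row lasts 1/8 s, in which the tool goes at most 62.5 mm and 10.7 degrees, less where a joint would pass 70% of its speed; a pose out of reach is approached as far as the arm can. A call with a gripper value outside its range is refused whole. The fingers move at their own pace and stop on an object; "squeeze" is the grip in N (left out, the last holds). Time passes only in rows, so rows that repeat a pose let the fingers close. It gives the time, the measured TCP pose, the force and the opening at its end, in the units of the state.
- r.read_state(): the state, without advancing time (a new reading comes with each control period).
- viewer.camera(name): name is "side" or "top" or "wrist"; returns a dict with "img" (480x640x3 uint8, blue, green, red), "range_z" (480x640 float32, m along the optical axis (not along the pixel's ray), 0 where there is no reading), "vertical_fov" (degrees; the focal length in pixels is half the picture's height over the tangent of half this angle, whatever the lens; pixels are square), "cx", "cy" (the principal point, pixels), "rvec" (rotation vector, rad) and "tvec" (3), from world to camera coordinates, as OpenCV has them. Camera axes: x right, y down, z forward; pixel columns grow to the right and rows downward; lengths in m; the calibration is good to about 2 mm. A picture is of the moment at which its call begins.
- r.close_job(): hands the job in, once; it reports no verdict.
The state is a dict: "time": time; "joint_positions": joint angles; "joint_vel": joint speeds; "joint_torque": joint torques, N m; "ee_pos": TCP position; "eef_rot": TCP orientation; "ft_force": force on the tool from outside, world axes, zero at the start; "torque": the same for the moment, N m; "width": finger opening in m.
Only numpy, scipy, OpenCV 4.12 (cv2) and the standard library are available. Lean on these libraries where they do the work, as an engineer would, in place of code of your own. Each camera call takes 0.05 s, during which the arm holds its last target.

### The job

Take the burnt modules out of the clamp fixture and put them in the red reject tray, and load every good power module from the green mat fins-up into its own pocket of the clamp fixture, seated flat on the pocket floor, then swing the blue bar fully shut over them. With the red lever still standing up, screw the lever bolt clockwise until it is snug at its stop, fold the lever all the way down, and last turn the black torque knob clockwise until its collar stops and the clutch has clicked at least twice. Leave the multimeter, bottle and solder spool where they are.

Things in the scene. Friction and masses are not known exactly. Their poses are not given: they have to be found in the camera images.
- module1: power module (one of two to four; absent ones are None): square block 30 x 30 mm, 20 mm tall, 60 g, black underside and aluminium cooling fins on top. Origin at the centre of its underside, z up through the fins. Starts upright on the 2 mm thick green mat, any yaw. All modules are alike and any pocket will do
- module2: power module (one of two to four; absent ones are None): square block 30 x 30 mm, 20 mm tall, 60 g, black underside and aluminium cooling fins on top. Origin at the centre of its underside, z up through the fins. Starts upright on the 2 mm thick green mat, any yaw. All modules are alike and any pocket will do
- module3: power module (one of two to four; absent ones are None): square block 30 x 30 mm, 20 mm tall, 60 g, black underside and aluminium cooling fins on top. Origin at the centre of its underside, z up through the fins. Starts upright on the 2 mm thick green mat, any yaw. All modules are alike and any pocket will do
- module4: power module (one of two to four; absent ones are None): square block 30 x 30 mm, 20 mm tall, 60 g, black underside and aluminium cooling fins on top. Origin at the centre of its underside, z up through the fins. Starts upright on the 2 mm thick green mat, any yaw. All modules are alike and any pocket will do
- burnt1: burnt module (one or both of burnt1 and burnt2; an absent one is None): same 30 x 30 x 20 mm block, 60 g, but red underside and heat-browned copper-coloured fins; origin at the centre of its underside, z up. Starts in pocket 2, to be thrown into the reject tray
- burnt2: burnt module like burnt1; starts in pocket 4
- reject_in (a point): centre of the inner floor of the fixed red reject tray, 122 x 122 mm inside, walls 30 mm high above the table, axes along its sides. Room for two modules side by side
- pocket1 (a point): centre of the floor of the tray pocket next to the bolt, 15 mm above the table; axes as fixture. Four pockets in a row along the fixture's x at 40 mm spacing, each 37 x 36 mm inside, yellow rims 5 mm high and 3 mm thick. Loaded neighbours stand only 10 mm apart, so grip modules on the faces that look along the fixture's y
- pocket2 (a point): centre of the floor of the second pocket from the bolt, as pocket1
- pocket3 (a point): centre of the floor of the third pocket from the bolt, as pocket1
- pocket4 (a point): centre of the floor of the pocket nearest the pivot, as pocket1
- fixture: clamp fixture, fixed: dark steel base 285 x 100 x 12 mm. Origin on the table in line with the pocket row; x runs along the row from bolt socket to pivot post, y to the side on which the bar stands open. Brass bolt socket, 48 mm high, at x = -110 mm; pivot post at x = +125 mm; a steel side stop, 42 mm high, at x = -110, y = -32 mm
- bar (a joint): swing of the blue clamp bar about the pivot, rad: 0 = shut against its stop, straight over the pockets; grows as it swings out to the fixture's +y side (clockwise from above), limit 1.4. Starts open. Stiff pivot (0.8 N m friction), stays where it is left; push its side
- bar_mid (a point): point inside the bar, 56 mm above the table, 180 mm from the pivot, midway between knob (130 mm) and lever bolt (235 mm): a place to push. The bar is 26 mm wide, 50 to 62 mm above the table, 248 mm long from the pivot. Under it, 52 to 208 mm from the pivot, hangs a pressure plate 26 mm wide, underside 41 mm above the table at spindle 0; modules in pockets reach 35 mm. x points back to the pivot
- bolt_head (a point): the lever's hinge point on the bolt's axis, 75 to 78 mm above the table, turning with the bolt: y is the lever's hinge axis (horizontal), -x the side to which the lever folds. Round steel head 28 mm across below it. The bolt is captive in the bar and its thread is already started
- clampbolt (a joint): turn of the lever bolt about its vertical axis, rad; grows clockwise from above (tightening). Snug at its hard stop 5.2; starts at 0 to 0.8. Friction 0.05 N m; sinks 0.5 mm per rad. When snug its x lies along the bar towards the pivot, so the lever folds away from the pivot
- lever (a joint): fold of the red lever, rad: 0 = standing straight up on the bolt's axis, where it is the handle to turn the bolt with; 1.5 = folded flat. Friction 0.08 N m, stays where it is left, so push it over. Section 10 mm (along the bolt's x) by 16 mm (along its y: the faces to pinch); reaches 52 mm from the hinge
- lever_tip (a point): middle of the free end of the red lever, 52 mm from its hinge point; z along the lever
- knob_grip (a point): point on the torque knob's vertical axis, 88 mm above the table: black knurled thimble 30 mm across, 70 to 100 mm above the table, orange cap with a white mark; below it an aluminium collar 38 mm across, 63 to 69 mm above the table, with a red mark. Turns with the thimble
- spindle (a joint): turn of the knob's spindle with its collar, rad; grows clockwise from above and lowers the pressure plate 1.3 mm per rad; hard stop at 4.6 (plate just at the modules); starts at 0 to 0.8. Friction 0.03 N m
- thimble (a joint): slip of the thimble on the collar, rad, 0 at the start. The clutch holds 0.12 N m: thimble and collar turn clockwise together until the spindle is at its stop, then the thimble slips on alone (clicks) and this grows, up to 12. Smooth slip without notches: count one click per 0.3 rad
- meter: bystander: orange multimeter lying flat, 75 x 150 x 30 mm
- flux: bystander: amber bottle with white cap, 40 mm across, 85 mm tall
- spool: bystander: solder spool with blue flanges, 56 mm across, 38 mm tall
Things that resemble listed ones, but are neither listed nor needed, are in the scene too. What is shaped like the module3 but pink is not meant.

How it is judged:
By the outcome, as a careful person would: the job done as asked, in the order asked, and still so for the second after the job is handed in, with the robot touching nothing.
Of module1, module2, module3, module4 only 2 to 4 are there at a start; the rules pass over those that are not, and their reading is None.
Of burnt1, burnt2 only 1 to 2 are there at a start; the rules pass over those that are not, and their reading is None.
At some moment in a run one of module1, module2, module3, module4, burnt1, burnt2 may be knocked a few centimetres aside while the robot is not near it.
Once in a run the grip may slacken for a moment while it holds something.
It also fails if it takes over 210 s, if anything falls off the work surface, if the arm or the gripper's body presses on something with over 40 N, if the wrist force passes 120 N, or if a joint passes its speed limit or range.

## Working session

There is one attempt and no reset: what is moved stays moved. The work goes in short steps, Python scripts to look and compute and a tool call to move; the robot and the scene stay as the last step left them, time stands still between calls to the robot, and variables do not carry over. Pictures are saved under pics/ and viewed, and the job is handed in when it is done.

Besides the shell and the picture viewer there is one more tool, called after "Call:" as a command line: name --argument value ..., lists and objects as JSON in quotes. apply_moves: Moves the arm, as the interface text tells. Its arguments: {"type":"object","properties":{"increments":{"type":"array","items":{"type":"object","properties":{"grip":{"type":"number"},"xyz":{"type":"array","items":{"type":"number"}},"rotation":{"type":"array","items":{"type":"number"}}}}},"squeeze":{"type":"number"}},"required":["increments"]}

```bash
ls -la; mkdir -p pics
cat > h.py <<'E'
import numpy as np, cv2
from scipy.spatial.transform import Rotation as R
from bench import r, viewer
def cam(n):
    c=viewer.camera(n); im=np.array(c["img"]); h,w=im.shape[:2]
    f=h/2/np.tan(np.radians(c["vertical_fov"])/2)
    c["f"]=f; c["Rm"]=R.from_rotvec(np.ravel(c["rvec"])).as_matrix(); c["t"]=np.ravel(c["tvec"])
    return c
def px2w(c,u,v,z=None):
    d=np.array([(u-c["cx"])/c["f"],(v-c["cy"])/c["f"],1.0])
    if z is None:
        p=d*c["range_z"][int(round(v)),int(round(u))]; return c["Rm"].T@(p-c["t"])
    o=-c["Rm"].T@c["t"]; dw=c["Rm"].T@d
    return o+dw*(z-o[2])/dw[2]
def w2px(c,p):
    q=c["Rm"]@np.array(p)+c["t"]; return q[:2]/q[2]*c["f"]+np.array([c["cx"],c["cy"]])
def cloud(c):
    h,w=c["range_z"].shape; u,v=np.meshgrid(np.arange(w),np.arange(h)); z=c["range_z"]
    p=np.stack([(u-c["cx"])/c["f"]*z,(v-c["cy"])/c["f"]*z,z],-1)
    return (p-c["t"])@c["Rm"]
def st():
    s=r.read_state(); return s
E
python3 - <<'E'
from h import *
s=st(); print({k:np.round(v,3) for k,v in s.items()})
for n in ["top","side","wrist"]:
    c=cam(n); cv2.imwrite(f"pics/{n}0.png",c["img"]); print(n,c["img"].shape,c["f"],c["cx"],c["cy"],-c["Rm"].T@c["t"])
    np.savez(f"{n}0.npz",**{k:v for k,v in c.items()})
E
```

```text
total 12
drwxr-xr-x  3 agent agent 4096 Dec  5 23:21 .
drwxr-xr-x 23 root  root  4096 Dec  5 23:21 ..
drwxr-xr-x  2 agent agent 4096 Dec  5 23:21 pics
{'time': np.float64(0.0), 'joint_positions': array([ 1.254,  0.333, -0.065,  1.461,  0.022,  1.35 , -0.088]), 'joint_vel': array([ 0.   ,  0.   ,  0.002,  0.001, -0.001, -0.001, -0.001]), 'joint_torque': array([-0.0000e+00, -6.2325e+01,  2.4000e-02, -3.8990e+01, -6.1000e-02,
        4.0000e-02,  0.0000e+00]), 'ee_pos': array([ 0.181, -0.598,  0.23 ]), 'eef_rot': array([ 0.803, -0.596, -0.001, -0.   ]), 'ft_force': array([-0.522, -0.968, -0.032]), 'torque': array([-0.065, -0.055, -0.008]), 'width': np.float64(0.087)}
top (480, 640, 3) 493.9090689073368 318.8932545015966 245.60241549129762 [ 0.33616254 -0.00840998  1.15955421]
side (480, 640, 3) 446.18449638727446 311.89954157893123 231.73394274326924 [ 0.2844657  -0.59172245  0.75592973]
wrist (480, 640, 3) 362.52382580670087 319.1728401539284 239.30387559823126 [ 0.25926792 -0.5736123   0.38343815]
```

View pics/top0.png

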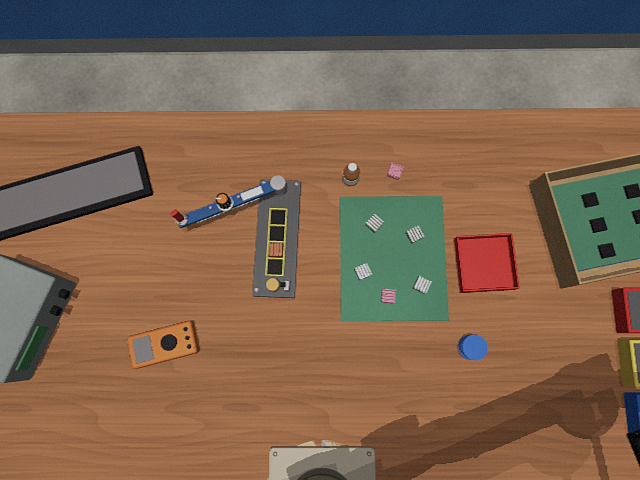

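View pics/side0.png

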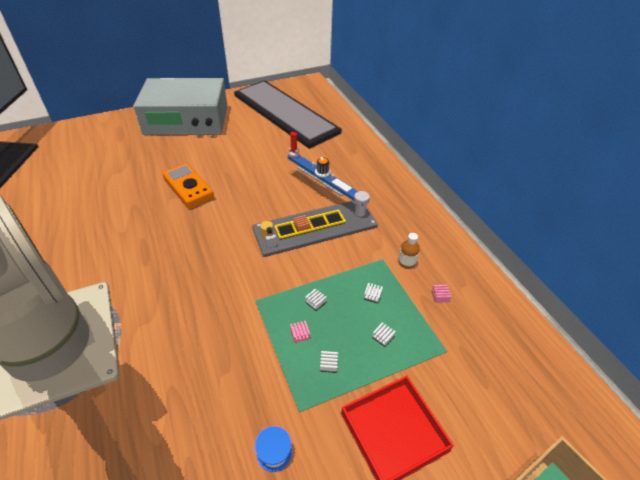

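View pics/wrist0.png

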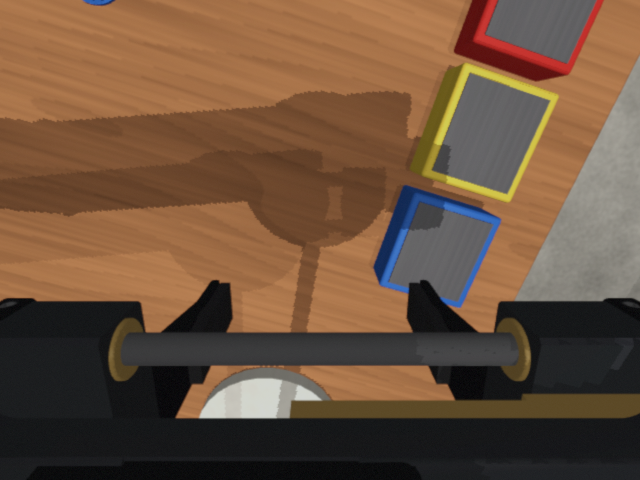

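The top view shows four white-finned modules on the mat, at (374,223), (415,234), (363,271) and (423,285). A pink one at (388,296), and another off the mat at (396,171), are decoys. The burnt module is at (275,249), the second pocket from the bolt socket at (272,285). I'll confirm this in a crop and measure.

```bash
cat > meas.py <<'E'
from h import *
import sys
c=cam("top"); P=cloud(c); img=c["img"]; hsv=cv2.cvtColor(img,cv2.COLOR_BGR2HSV)
cv2.imwrite(sys.argv[1],np.hstack([cv2.resize(img[150:330,160:310],(375,450),interpolation=3),cv2.resize(img[180:330,330:450],(360,450),interpolation=3)]))
# modules on mat: height 0.022
top=(P[...,2]>0.0155)&(P[...,2]<0.06)
n,l,s,ce=cv2.connectedComponentsWithStats(top.astype(np.uint8))
for i in range(1,n):
    if 60<s[i,4]<2000:
        m=l==i; pts=P[m]; mean=pts[:,:2].mean(0)
        z=np.median(pts[:,2])
        rc=cv2.minAreaRect((pts[:,:2]*1000).astype(np.float32))
        print(np.round(ce[i]),s[i,4],"ctr",np.round(rc[0],1),"sz",np.round(rc[1],1),"ang",round(rc[2],1),"z",round(z*1000,1),"hsv",np.median(hsv[m],0))
E
python3 meas.py pics/crop1.png
```

```text
[594. 169.] 410 ctr [ 743.3 -649.5] sz [  3.1 244.8] ang 11.5 z 38.3 hsv [ 16. 114.  75.]
[350. 177.] 166 ctr [730.5 -72.2] sz [30.8 39.7] ang 8.9 z 49.4 hsv [ 14. 132. 107.]
[551. 233.] 1057 ctr [ 591.2 -532.6] sz [260.6  12.8] ang 13.1 z 38.6 hsv [ 16. 114.  69.]
[224. 211.] 190 ctr [643.9 233.8] sz [ 13.3 201.2] ang 22.3 z 49.9 hsv [106.  56.  82.]
[276. 250.] 1160 ctr [557.4 105. ] sz [201.2  64.7] ang 2.2 z 20.4 hsv [ 28. 125. 150.]
[374. 222.] 123 ctr [ 620.7 -126.3] sz [29.8 30.6] ang 48.6 z 21.9 hsv [ 30.   5. 159.]
[414. 233.] 135 ctr [ 593.5 -221.3] sz [30.4 31.8] ang 25.5 z 21.3 hsv [ 30.   6. 152.]
[487. 261.] 693 ctr [ 523.6 -384. ] sz [130.8 132.2] ang 3.0 z 28.4 hsv [  1. 192. 115.]
[ 45. 326.] 1089 ctr [416.7 633.2] sz [289.8 137.7] ang 13.1 z 42.7 hsv [68. 20. 55.]
[364. 270.] 85 ctr [ 505.9 -100.1] sz [29.5 23.4] ang 22.7 z 22.5 hsv [105.   3. 174.]
[424. 285.] 70 ctr [ 470.  -239.3] sz [17.1 30.1] ang 63.9 z 21.5 hsv [ 60.    3.  167.5]
[628. 309.] 1061 ctr [ 411.8 -687.9] sz [ 39.7 102.8] ang 83.4 z 49.7 hsv [  3. 184.  87.]
[474. 347.] 515 ctr [ 330.2 -339.4] sz [52.2 56. ] ang 0.0 z 39.0 hsv [108. 160. 181.]
[631. 362.] 798 ctr [ 295.9 -678.9] sz [25.7 99.9] ang 83.7 z 47.1 hsv [ 23. 159.  90.]
[634. 410.] 429 ctr [ 192.4 -674.4] sz [19.6 83. ] ang 77.8 z 35.5 hsv [110. 190.  69.]
[322. 473.] 246 ctr [66.7 -0.1] sz [105.4  27.5] ang 89.5 z 35.4 hsv [18. 38. 56.]
```

View pics/crop1.png

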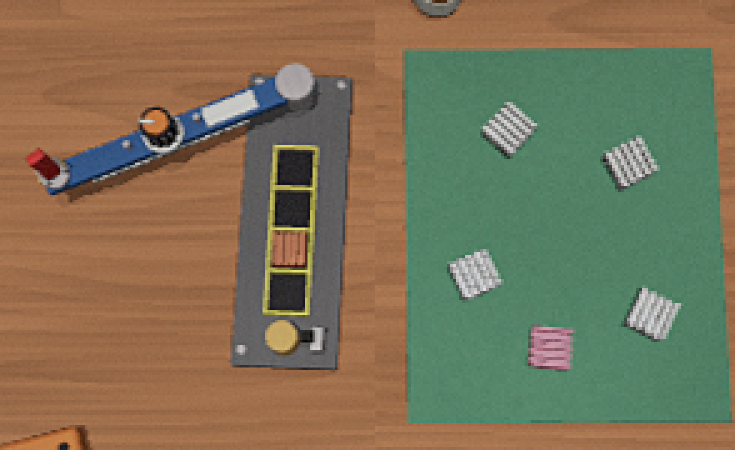

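```bash
cat >> h.py <<'E'
def Ryaw(deg):
    a=np.radians(deg); x=np.array([np.cos(a),np.sin(a),0]); z=np.array([0,0,-1.]); return np.stack([x,np.cross(z,x),z],1)
def plan(xyz,yaw=None,s=None):
    s=s or st(); R0=R.from_quat(s["eef_rot"]).as_matrix(); p=np.array(s["ee_pos"])
    d=R0.T@(np.array(xyz)-p)*1000
    if yaw is None: rv=np.zeros(3)
    else: rv=np.degrees(R.from_matrix(R0.T@Ryaw(yaw)).as_rotvec())
    print("plan xyz",np.round(d,1),"rot",np.round(rv,1)); return d,rv
def yawnow():
    s=st(); x=R.from_quat(s["eef_rot"]).as_matrix()[:,0]; return np.degrees(np.arctan2(x[1],x[0]))
def show():
    s=st(); print("t",round(float(s["time"]),2),"p",np.round(np.array(s["ee_pos"])*1000,1),"yaw",round(yawnow(),1),"w",round(float(s["width"])*1000,1),"F",np.round(s["ft_force"],1),"q",np.round(s["joint_positions"],2))
E
cat > rim.py <<'E'
from h import *
import sys
def fix(c,z=0.020,verbose=True):
    hsv=cv2.cvtColor(c["img"],cv2.COLOR_BGR2HSV)
    m=cv2.inRange(hsv,(24,120,60),(35,255,255))
    P=cloud(c); ok=(abs(P[...,2]-0.02)<0.008)
    m=((m>0)&ok).astype(np.uint8)
    n,l,s,ce=cv2.connectedComponentsWithStats(m); i=1+np.argmax(s[1:,4])
    v,u=np.nonzero(l==i)
    pts=np.array([px2w(c,a,b,z)[:2]*1000 for a,b in zip(u,v)],np.float32)
    print("rim",cv2.minAreaRect(pts),len(pts))
if __name__=="__main__":
    fix(cam(sys.argv[1]))
E
python3 - <<'E'
from h import *
c=cam("wrist"); s=st(); R0=R.from_quat(s["eef_rot"]).as_matrix()
print("cam fwd in tool",R0.T@c["Rm"].T@[0,0,1],"x",R0.T@c["Rm"].T@[1,0,0],"off",R0.T@(-c["Rm"].T@c["t"]-s["ee_pos"]))
import rim; rim.fix(cam("top")); rim.fix(cam("side"))
show()
plan([0.52,0.10,0.25],90)
plan([0.52,0.10,0.25],-90)
E
```

```text
cam fwd in tool [-0.00163114  0.29743172  0.9547417 ] x [9.99998631e-01 2.18924483e-04 1.64025847e-03] off [-0.00076353 -0.08201976 -0.15345505]
rim ((575.6915283203125, 105.22628784179688), (42.34889602661133, 163.82452392578125), 87.50513458251953) 387
rim ((571.9801635742188, 102.30377960205078), (47.48664093017578, 162.89138793945312), 87.39265441894531) 388
t 0.35 p [ 181.  -598.1  230.4] yaw -73.2 w 87.3 F [-0.4 -0.1 -0.5] q [ 1.25  0.33 -0.06  1.46  0.02  1.35 -0.09]
plan xyz [-570.  -526.7  -19.4] rot [  -0.     0.  -163.2]
plan xyz [-570.  -526.7  -19.4] rot [ 0.   0.  16.8]
```

Call:
apply_moves --increments '[{"grip":0,"xyz":[-570,-570,-20],"rotation":[0,0,19]},{"grip":0,"xyz":[-570,-570,-20],"rotation":[0,0,19]},{"grip":0,"xyz":[-570,-570,-20],"rotation":[0,0,19]},{"grip":0,"xyz":[-570,-570,-20],"rotation":[0,0,19]},{"grip":0,"xyz":[-570,-570,-20],"rotation":[0,0,19]}]'

```text
time: 0.98
ee_pos: [0.3292, -0.3209, 0.2386]
eef_rot: [-0.694, 0.72, -0.0, -0.0]
ft_force: [0.3, -0.4, 0.1]
width: 0.0871
```

Run:
```python
from h import *
show(); plan([0.6,0.10,0.25],-92.5)
```

```text
t 0.97 p [ 329.2 -320.9  238.6] yaw -92.2 w 87.1 F [ 0.3 -0.4  0.1] q [ 0.94 -0.03 -0.26  1.85 -0.01  1.31 -0.93]
plan xyz [-430.8 -254.8  -11.5] rot [-0.  -0.   0.3]
```

Call:
apply_moves --increments '[{"grip":0,"xyz":[-431,-255,-11],"rotation":[0,0,0]},{"grip":0,"xyz":[-431,-255,-11],"rotation":[0,0,0]},{"grip":0,"xyz":[-431,-255,-11],"rotation":[0,0,0]},{"grip":0,"xyz":[-431,-255,-11],"rotation":[0,0,0]},{"grip":0,"xyz":[-431,-255,-11],"rotation":[0,0,0]}]'

```text
time: 1.6
ee_pos: [0.4982, -0.0583, 0.2457]
eef_rot: [-0.693, 0.721, -0.001, 0.0]
ft_force: [0.5, -1.0, -0.5]
width: 0.0869
```

Run:
```python
from h import *
show(); plan([0.6,0.10,0.25],-92.5)
```

```text
t 1.6 p [498.2 -58.3 245.7] yaw -92.2 w 86.9 F [ 0.5 -1.  -0.5] q [ 0.6   0.09 -0.6   1.73  0.05  1.33 -1.62]
plan xyz [-162.1  -95.7   -4.4] rot [-0.1 -0.1  0.3]
```

Call:
apply_moves --increments '[{"grip":0,"xyz":[-162,-96,-4],"rotation":[0,0,0]},{"grip":0,"xyz":[-162,-96,-4],"rotation":[0,0,0]},{"grip":0,"xyz":[-162,-96,-4],"rotation":[0,0,0]},{"grip":0,"xyz":[-162,-96,-4],"rotation":[0,0,0]}]'

```text
time: 2.1
ee_pos: [0.6006, 0.1054, 0.2487]
eef_rot: [-0.696, 0.718, 0.001, 0.001]
ft_force: [-0.7, -0.2, 0.7]
width: 0.0869
```

Run:
```python
from h import *
show()
c=cam("wrist"); cv2.imwrite("pics/w1.png",c["img"]); np.savez("w1.npz",**c)
import rim; rim.fix(c)
```

```text
t 2.1 p [600.6 105.4 248.7] yaw -91.8 w 86.9 F [-0.7 -0.2  0.7] q [ 0.29  0.37 -0.7   1.45  0.24  1.41 -2.01]
rim ((574.7545776367188, 106.86589050292969), (42.37556457519531, 163.22457885742188), 87.51698303222656) 1447
```

View pics/w1.png

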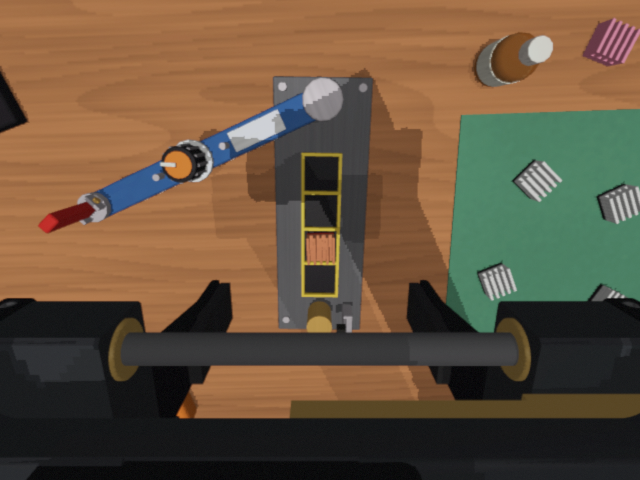

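```bash
cat > mods.py <<'E'
from h import *
import sys
def mods(c,zlo,zhi,box=None,amin=150):
    P=cloud(c); m=(P[...,2]>zlo)&(P[...,2]<zhi)
    if box: m&=(P[...,0]>box[0])&(P[...,0]<box[1])&(P[...,1]>box[2])&(P[...,1]<box[3])
    hsv=cv2.cvtColor(c["img"],cv2.COLOR_BGR2HSV)
    n,l,s,ce=cv2.connectedComponentsWithStats(m.astype(np.uint8)); out=[]
    for i in range(1,n):
        if s[i,4]<amin: continue
        k=l==i; pts=(P[k][:,:2]*1000).astype(np.float32); rc=cv2.minAreaRect(pts)
        if max(rc[1])>50: continue
        print(np.round(ce[i]),s[i,4],"ctr",np.round(rc[0],1),"sz",np.round(rc[1],1),"ang",round(rc[2],1),"hsv",np.median(hsv[k],0)); out.append(rc)
    return out
if __name__=="__main__":
    a=sys.argv; mods(cam(a[1]),float(a[2]),float(a[3]))
E
python3 - <<'E'
from mods import *
c=dict(np.load("w1.npz")); mods(c,0.029,0.037,(0.45,0.7,0.0,0.2),40); mods(c,0.015,0.025,(0.4,0.7,-0.3,-0.05),40)
plan([0.5552,0.1068,0.12],-92.5); plan([0.5552,0.1068,0.030],-92.5)
E
```

```text
[308. 250.] 75 ctr [554.8 120.6] sz [ 2.3 29.5] ang 87.8 hsv [ 11. 141. 180.]
[314. 250.] 77 ctr [554.6 113.8] sz [29.7  2.7] ang 0.2 hsv [ 11. 142. 184.]
[321. 251.] 74 ctr [554.7 106.9] sz [30.2  2.7] ang 0.5 hsv [ 11. 141. 187.]
[327. 251.] 77 ctr [554.4 100.2] sz [ 2.2 30. ] ang 88.6 hsv [ 11. 142. 183.]
[333. 249.] 75 ctr [555.   93.7] sz [ 2.3 29. ] ang 88.5 hsv [ 11. 140. 180.]
[319. 312.] 82 ctr [479.2 110.2] sz [26.5 10.3] ang 83.9 hsv [ 19. 156.  93.]
[550. 172.] 143 ctr [ 629.6 -135.5] sz [30.3  3.7] ang 46.5 hsv [ 40.   4. 170.]
[545. 176.] 133 ctr [ 624.4 -131. ] sz [30.8  3.5] ang 47.0 hsv [ 30.   3. 179.]
[540. 181.] 132 ctr [ 619.1 -126.3] sz [31.3  3.3] ang 46.6 hsv [ 30.   3. 179.]
[535. 186.] 122 ctr [ 614.7 -121.3] sz [30.5  3.3] ang 47.4 hsv [ 30.   3. 179.]
[530. 191.] 120 ctr [ 609.7 -116.6] sz [31.   3.1] ang 46.9 hsv [ 30.   3. 178.]
[624. 204.] 846 ctr [ 591.6 -220.7] sz [31.9 32.1] ang 25.6 hsv [ 30.    3.  135.5]
[510. 279.] 110 ctr [ 508.4 -109.1] sz [31.2  3.3] ang 23.4 hsv [ 45.    3.5 169. ]
[505. 281.] 107 ctr [ 505.7 -102.9] sz [31.   3.2] ang 23.3 hsv [ 30.   3. 176.]
[499. 283.] 104 ctr [503.3 -96.5] sz [30.2  3.2] ang 22.8 hsv [ 30.   3. 177.]
[493. 286.] 104 ctr [500.6 -90.2] sz [30.9  3.5] ang 23.8 hsv [ 40.    4.  176.5]
[487. 288.] 99 ctr [498.5 -83.8] sz [29.8  3.3] ang 22.4 hsv [ 30.   3. 177.]
[612. 295.] 134 ctr [ 485.6 -231.1] sz [13.4 27.2] ang 7.1 hsv [ 30.    3.  108.5]
plan xyz [ -2.4  45.3 128.9] rot [0.  0.  0.5]
plan xyz [ -2.3  45.3 218.9] rot [0.  0.  0.5]
```

Call:
apply_moves --increments '[{"grip":0,"xyz":[-2,46,60],"rotation":[0,0,0.5]},{"grip":0,"xyz":[-2,46,120],"rotation":[0,0,0.5]},{"grip":0,"xyz":[-2,46,170],"rotation":[0,0,0.5]},{"grip":0,"xyz":[-2,46,200],"rotation":[0,0,0.5]},{"grip":0,"xyz":[-2,46,200],"rotation":[0,0,0.5]}]' --squeeze 25

```text
time: 2.78
ee_pos: [0.5529, 0.1045, 0.0472]
eef_rot: [-0.691, 0.723, 0.001, -0.002]
ft_force: [0.0, -0.2, 1.4]
width: 0.0869
```

Run:
```python
from h import *
show(); plan([0.5547,0.1069,0.030],-92.5)
```

```text
t 2.77 p [552.9 104.5  47.2] yaw -92.6 w 86.9 F [ 0.  -0.2  1.4] q [ 0.28  0.46 -0.66  1.79  0.33  1.01 -2.13]
plan xyz [-2.5 -1.7 17.2] rot [ 0.2 -0.  -0.1]
```

Call:
apply_moves --increments '[{"grip":0,"xyz":[-2.5,-1.7,17],"rotation":[0,0,0]},{"grip":0,"xyz":[-2.5,-1.7,17],"rotation":[0,0,0]},{"grip":255,"xyz":[-2.5,-1.7,17],"rotation":[0,0,0]},{"grip":255,"xyz":[-2.5,-1.7,17],"rotation":[0,0,0]},{"grip":255,"xyz":[-2.5,-1.7,17],"rotation":[0,0,0]}]' --squeeze 25

```text
time: 3.4
ee_pos: [0.5549, 0.107, 0.0306]
eef_rot: [-0.691, 0.723, 0.001, -0.001]
ft_force: [-0.8, 0.3, 0.3]
width: 0.0647
```

Run:
```python
from h import *
show(); plan([0.5547,0.1069,0.2],-92.5)
```

```text
t 3.4 p [554.9 107.   30.6] yaw -92.6 w 64.7 F [-0.8  0.3  0.3] q [ 0.26  0.49 -0.65  1.79  0.35  0.98 -2.14]
plan xyz [   0.2    0.8 -169.4] rot [ 0.2 -0.  -0.1]
```

Call:
apply_moves --increments '[{"grip":255,"xyz":[0,0,0],"rotation":[0,0,0]},{"grip":255,"xyz":[0,0,0],"rotation":[0,0,0]},{"grip":255,"xyz":[0,0,0],"rotation":[0,0,0]},{"grip":255,"xyz":[0,0,0],"rotation":[0,0,0]},{"grip":255,"xyz":[0,0,0],"rotation":[0,0,0]}]'

```text
time: 4.03
ee_pos: [0.5549, 0.107, 0.0306]
eef_rot: [-0.691, 0.723, 0.001, -0.001]
ft_force: [0.5, -0.5, 0.9]
width: 0.0298
```

Call:
apply_moves --increments '[{"grip":255,"xyz":[0,0,-30],"rotation":[0,0,0]},{"grip":255,"xyz":[0,0,-60],"rotation":[0,0,0]},{"grip":255,"xyz":[0,0,-100],"rotation":[0,0,0]},{"grip":255,"xyz":[0,0,-100],"rotation":[0,0,0]}]'

```text
time: 4.53
ee_pos: [0.5569, 0.1076, 0.1336]
eef_rot: [-0.691, 0.723, -0.001, 0.001]
ft_force: [0.9, 0.2, -1.4]
width: 0.0302
```

Run:
```python
from h import *
show(); c=cam("wrist"); cv2.imwrite("pics/w2.png",c["img"]); 
c=cam("top"); cv2.imwrite("pics/t2.png",c["img"]); 
P=cloud(c); red=cv2.inRange(cv2.cvtColor(c["img"],cv2.COLOR_BGR2HSV),(0,180,60),(8,255,255))
box=np.zeros_like(red); box[225:300,445:530]=1
m=(red>0)&(box>0)&(P[...,2]>0.02)
print(cv2.minAreaRect((P[m][:,:2]*1000).astype(np.float32)))
m=(red>0)&(box>0)&(P[...,2]<0.012)
print(cv2.minAreaRect((P[m][:,:2]*1000).astype(np.float32)),np.median(P[m],0))
```

```text
t 4.53 p [556.9 107.6 133.6] yaw -92.6 w 30.2 F [ 0.9  0.2 -1.4] q [ 0.31  0.36 -0.7   1.71  0.25  1.16 -2.07]
((476.44659423828125, -222.62548828125), (152.06533813476562, 489.0273132324219), 15.946394920349121)
((522.5631713867188, -384.2423095703125), (128.86927795410156, 130.62484741210938), 3.166372299194336) [ 0.53574486 -0.40340584  0.00516197]
```

View pics/w2.png

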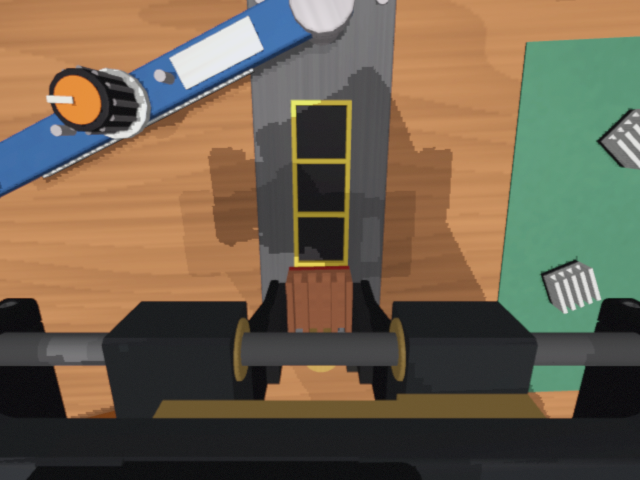

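Run:
```python
from h import *
plan([0.523,-0.384,0.12],-92.5)
```

```text
plan xyz [491.8  10.1  11. ] rot [ 0.2 -0.1 -0.1]
```

Call:
apply_moves --increments '[{"grip":255,"xyz":[492,10,11],"rotation":[0,0,0]},{"grip":255,"xyz":[492,10,11],"rotation":[0,0,0]},{"grip":255,"xyz":[492,10,11],"rotation":[0,0,0]},{"grip":255,"xyz":[492,10,11],"rotation":[0,0,0]},{"grip":255,"xyz":[492,10,11],"rotation":[0,0,0]}]'

```text
time: 5.25
ee_pos: [0.5336, -0.2066, 0.1224]
eef_rot: [-0.691, 0.723, 0.002, -0.002]
ft_force: [1.7, 0.7, -0.7]
width: 0.0297
```

Run:
```python
from h import *
show();plan([0.523,-0.384,0.12],-92.5)
```

```text
t 5.25 p [ 533.6 -206.6  122.4] yaw -92.6 w 29.7 F [ 1.7  0.7 -0.7] q [ 0.75  0.36 -0.55  1.71  0.21  1.14 -1.48]
plan xyz [177.7   2.7   2.6] rot [ 0.3 -0.  -0.1]
```

Call:
apply_moves --increments '[{"grip":255,"xyz":[178,3,2],"rotation":[0,0,0]},{"grip":255,"xyz":[178,3,2],"rotation":[0,0,0]},{"grip":255,"xyz":[178,3,2],"rotation":[0,0,0]},{"grip":255,"xyz":[178,3,60],"rotation":[0,0,0]},{"grip":255,"xyz":[178,3,90],"rotation":[0,0,0]}]'

```text
time: 5.88
ee_pos: [0.5197, -0.3837, 0.0277]
eef_rot: [-0.691, 0.723, 0.004, -0.002]
ft_force: [0.3, 0.2, -0.7]
width: 0.0298
```

Run:
```python
from h import *
show();plan([0.523,-0.384,0.023],-92.5)
```

```text
t 5.88 p [ 519.7 -383.7   27.7] yaw -92.6 w 29.8 F [ 0.3  0.2 -0.7] q [ 0.89  0.6  -0.44  1.57  0.28  1.04 -1.24]
plan xyz [ 0.1 -3.4  4.6] rot [ 0.6  0.1 -0.1]
```

Call:
apply_moves --increments '[{"grip":255,"xyz":[0,-3,4.5],"rotation":[0,0,0]},{"grip":255,"xyz":[0,-3,4.5],"rotation":[0,0,0]},{"grip":120,"xyz":[0,-3,4.5],"rotation":[0,0,0]},{"grip":120,"xyz":[0,-3,4.5],"rotation":[0,0,0]},{"grip":120,"xyz":[0,-3,4.5],"rotation":[0,0,0]}]'

```text
time: 6.5
ee_pos: [0.5229, -0.3841, 0.0238]
eef_rot: [-0.691, 0.723, 0.004, -0.002]
ft_force: [0.2, -0.8, -0.5]
width: 0.0446
```

Call:
apply_moves --increments '[{"grip":120,"xyz":[0,0,0],"rotation":[0,0,0]},{"grip":120,"xyz":[0,0,-30],"rotation":[0,0,0]},{"grip":100,"xyz":[0,0,-80],"rotation":[0,0,0]},{"grip":100,"xyz":[-100,0,-120],"rotation":[0,0,0]},{"grip":60,"xyz":[-150,0,-180],"rotation":[0,0,0]}]'

```text
time: 7.12
ee_pos: [0.5285, -0.2765, 0.1675]
eef_rot: [-0.691, 0.723, 0.005, -0.003]
ft_force: [1.7, 0.6, 0.1]
width: 0.0572
```

Run:
```python
from mods import *
show(); c=cam("wrist"); cv2.imwrite("pics/w3.png",c["img"]); np.savez("w3.npz",**c)
mods(c,0.015,0.025,(0.4,0.7,-0.5,-0.05),60)
t=cam("top"); cv2.imwrite("pics/t3.png",t["img"]);mods(t,0.0155,0.026,(0.4,0.7,-0.45,-0.05),40)
```

```text
t 7.12 p [ 528.5 -276.5  167.5] yaw -92.6 w 57.2 F [1.7 0.6 0.1] q [ 0.82  0.37 -0.52  1.59  0.19  1.25 -1.35]
[136. 107.] 254 ctr [ 629.7 -135.9] sz [31.2  3.5] ang 47.1 hsv [ 30.   2. 198.]
[131. 114.] 262 ctr [ 625.  -130.9] sz [31.3  3.4] ang 47.3 hsv [ 40.   2. 192.]
[126. 121.] 259 ctr [ 619.7 -126.5] sz [31.5  3.7] ang 47.7 hsv [ 30.   2. 192.]
[120. 131.] 532 ctr [ 612.2 -119.7] sz [30.6 10.3] ang 47.5 hsv [ 30.   2. 183.]
[263. 143.] 186 ctr [ 597.8 -233.5] sz [29.9  3.1] ang 26.1 hsv [ 90.   5. 167.]
[256. 147.] 189 ctr [ 594.8 -227.4] sz [29.9  3.2] ang 25.8 hsv [ 60.   3. 166.]
[249. 151.] 193 ctr [ 591.9 -221.3] sz [30.   3.1] ang 25.6 hsv [ 45.   4. 165.]
[242. 155.] 199 ctr [ 588.8 -215.2] sz [29.9  3.4] ang 26.1 hsv [ 30.   3. 140.]
[235. 159.] 205 ctr [ 586. -209.] sz [29.9  3.6] ang 26.9 hsv [ 30.   2. 135.]
[429. 225.] 222 ctr [ 523.2 -369.3] sz [ 3.4 30.7] ang 87.7 hsv [ 10.  146.  137.5]
[449. 225.] 966 ctr [ 522.6 -386.4] sz [24.1 30.7] ang 87.2 hsv [ 10. 146. 151.]
[121. 259.] 1225 ctr [503.3 -97. ] sz [30.1 32.4] ang 23.5 hsv [ 30.   2. 157.]
[265. 274.] 69 ct
[... 169 characters left out ...]
.3 -233.7] sz [ 2.9 31. ] ang 62.7 hsv [ 30.   4. 138.]
[284. 288.] 122 ctr [ 468.9 -239.6] sz [ 2.9 30.5] ang 62.9 hsv [ 30.   4. 138.]
[290. 291.] 124 ctr [ 465.7 -245.6] sz [ 3.  30.1] ang 62.8 hsv [ 45.   4. 130.]
[202. 311.] 445 ctr [ 446.2 -154.8] sz [30.3 30.9] ang 83.9 hsv [172. 104. 137.]
[374. 222.] 122 ctr [ 620.8 -126.3] sz [29.7 30.2] ang 47.7 hsv [ 30.    5.  156.5]
[411. 234.] 59 ctr [ 591.5 -216.7] sz [28.5 21.4] ang 26.3 hsv [ 23.   7. 116.]
[361. 272.] 71 ctr [502.9 -93.6] sz [30.4 23.5] ang 22.2 hsv [105.   4. 178.]
[426. 286.] 45 ctr [ 468.7 -242.7] sz [ 9.4 30. ] ang 62.3 hsv [ 24.   7. 116.]
[388. 292.] 61 ctr [ 453.8 -155.4] sz [29.6 16.4] ang 86.6 hsv [170.  76. 182.]
```

View pics/w3.png

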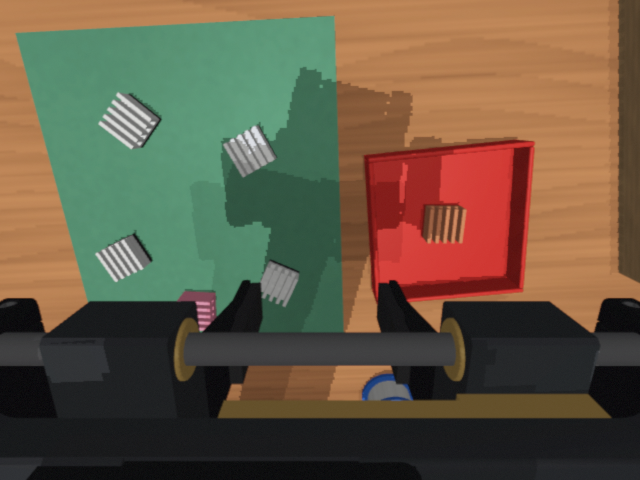

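View pics/t3.png

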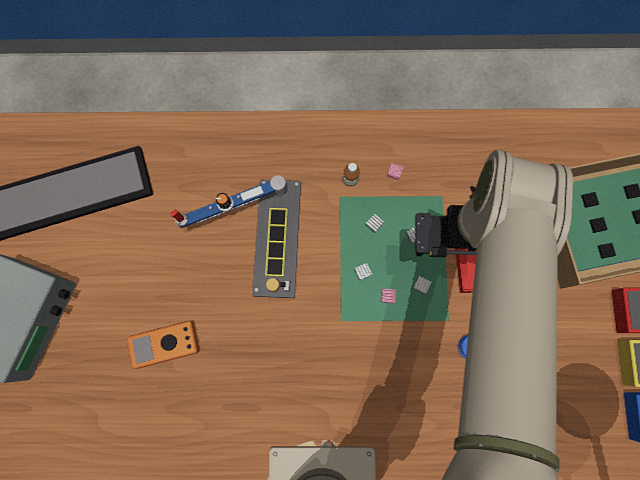

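Burnt module sits upright in the tray (wrist 445,225). Next: module B at (591.9,-221.3), fin direction 26°, so jaw yaw -64°.

Run:
```python
from h import *
plan([0.5919,-0.2213,0.07],-64)
```

```text
plan xyz [-53.3 -57.3 102.6] rot [  0.1   0.1 -28.2]
```

Call:
apply_moves --increments '[{"grip":60,"xyz":[-53,-57,50],"rotation":[0,0,-28.5]},{"grip":60,"xyz":[-53,-57,100],"rotation":[0,0,-28.5]},{"grip":60,"xyz":[-53,-57,102],"rotation":[0,0,-28.5]},{"grip":60,"xyz":[-53,-57,102],"rotation":[0,0,-28.5]},{"grip":60,"xyz":[-53,-57,102],"rotation":[0,0,-28.5]}]'

```text
time: 7.85
ee_pos: [0.5919, -0.2226, 0.0716]
eef_rot: [0.849, -0.529, -0.0, 0.0]
ft_force: [0.3, -0.6, 1.3]
width: 0.0666
```

Run:
```python
from mods import *
show(); plan([0.5919,-0.2213,0.017],-64); c=cam("wrist"); cv2.imwrite("pics/w4.png",c["img"]);mods(c,0.015,0.025,(0.55,0.64,-0.26,-0.17),60)
```

```text
t 7.85 p [ 591.9 -222.6   71.6] yaw -63.9 w 66.6 F [ 0.3 -0.6  1.3] q [ 0.74  0.55 -0.6   1.59  0.33  1.11 -1.06]
plan xyz [-1.1 -0.6 54.6] rot [0.  0.  0.1]
[297. 265.] 256 ctr [ 586.2 -208.9] sz [30.8  2.9] ang 25.7 hsv [ 30.   4. 135.]
[308. 266.] 248 ctr [ 589.1 -215.2] sz [30.6  2.6] ang 25.8 hsv [ 30.   4. 137.]
[319. 266.] 248 ctr [ 592.1 -221.1] sz [30.3  2.5] ang 26.1 hsv [ 30.   4. 139.]
[330. 266.] 243 ctr [ 595.1 -227.2] sz [29.8  2.8] ang 25.4 hsv [ 30.   4. 138.]
[341. 266.] 258 ctr [ 598.1 -233.4] sz [30.6  2.9] ang 25.5 hsv [ 40.   4. 136.]
```

View pics/w4.png

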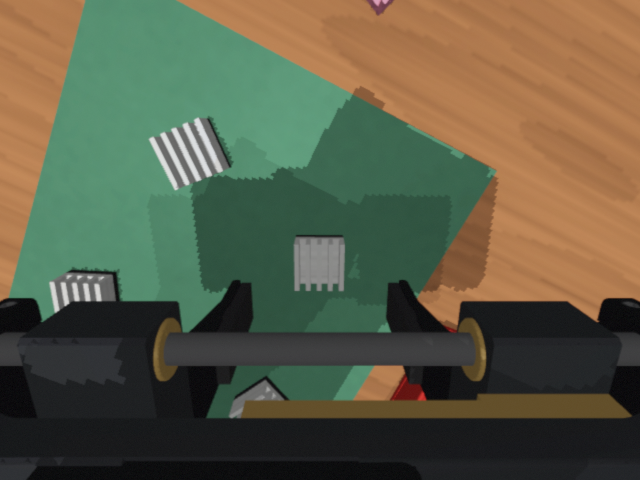

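Call:
apply_moves --increments '[{"grip":90,"xyz":[-1,-1,40],"rotation":[0,0,0]},{"grip":110,"xyz":[-1,-1,54.5],"rotation":[0,0,0]},{"grip":110,"xyz":[-1,-1,54.5],"rotation":[0,0,0]},{"grip":255,"xyz":[-1,-1,54.5],"rotation":[0,0,0]},{"grip":255,"xyz":[-1,-1,54.5],"rotation":[0,0,0]}]'

```text
time: 8.52
ee_pos: [0.5931, -0.2215, 0.0186]
eef_rot: [0.849, -0.529, 0.001, 0.0]
ft_force: [-0.9, 0.5, 0.3]
width: 0.037
```

Call:
apply_moves --increments '[{"grip":255,"xyz":[0,0,0],"rotation":[0,0,0]},{"grip":255,"xyz":[0,0,0],"rotation":[0,0,0]}]'

```text
time: 8.78
ee_pos: [0.5933, -0.2216, 0.019]
eef_rot: [0.849, -0.529, 0.001, -0.0]
ft_force: [-0.5, 0.1, -0.4]
width: 0.0295
```

```bash
cat > pk.py <<'E'
import numpy as np
C=np.array([575.0,106.2]); u=np.array([np.cos(np.radians(-2.5)),np.sin(np.radians(-2.5))])
def pk(i): return (C+u*(40*i-100))/1000   # pocket 1..4
E
python3 - <<'E'
from h import *; from pk import *
show(); 
for i in (1,2,3,4): print(pk(i))
plan([*pk(4),0.1],-92.5)
E
```

```text
t 8.78 p [ 593.3 -221.6   19. ] yaw -63.9 w 29.5 F [-0.5  0.1 -0.4] q [ 0.72  0.61 -0.57  1.62  0.37  1.02 -1.08]
[0.51505711 0.10881716]
[0.55501904 0.10707239]
[0.59498096 0.10532761]
[0.63494289 0.10358284]
plan xyz [-273.6 -180.6  -81.3] rot [-0.1 -0.1 28.6]
```

Call:
apply_moves --increments '[{"grip":255,"xyz":[0,0,-50],"rotation":[0,0,0]},{"grip":255,"xyz":[-30,-20,-82],"rotation":[0,0,9]},{"grip":255,"xyz":[-274,-181,-82],"rotation":[0,0,28.5]},{"grip":255,"xyz":[-274,-181,-82],"rotation":[0,0,28.5]},{"grip":255,"xyz":[-274,-181,-82],"rotation":[0,0,28.5]}]'

```text
time: 9.4
ee_pos: [0.6218, 0.0009, 0.1012]
eef_rot: [-0.691, 0.723, -0.001, 0.0]
ft_force: [0.7, 0.1, -0.2]
width: 0.03
```

Run:
```python
from h import *; from pk import *
show(); 
plan([.6358,.1036,0.09],-92.5)
```

```text
t 9.4 p [621.8   0.9 101.2] yaw -92.5 w 30.0 F [ 0.7  0.1 -0.2] q [ 0.37  0.49 -0.58  1.6   0.29  1.14 -1.89]
plan xyz [-103.3   -9.4   11.1] rot [-0.1 -0.1 -0. ]
```

Call:
apply_moves --increments '[{"grip":255,"xyz":[-103,-9.5,11],"rotation":[0,0,0]},{"grip":255,"xyz":[-103,-9.5,11],"rotation":[0,0,0]},{"grip":255,"xyz":[-103,-9.5,11],"rotation":[0,0,0]},{"grip":255,"xyz":[-103,-9.5,40],"rotation":[0,0,0]},{"grip":255,"xyz":[-103,-9.5,50],"rotation":[0,0,0]}]'

```text
time: 10.02
ee_pos: [0.6351, 0.1017, 0.0494]
eef_rot: [-0.691, 0.723, -0.001, -0.001]
ft_force: [0.0, -0.1, -1.3]
width: 0.03
```

Run:
```python
from h import *; from pk import *
show(); 
plan([.6358,.1036,0.0325],-92.5)
c=cam("wrist"); cv2.imwrite("pics/w5.png",c["img"])
```

```text
t 10.03 p [635.1 101.7  49.4] yaw -92.6 w 30.0 F [ 0.  -0.1 -1.3] q [ 0.2   0.59 -0.58  1.57  0.36  1.08 -2.09]
plan xyz [-2.  -0.6 16.9] rot [-0.  -0.2 -0.1]
```

View pics/w5.png

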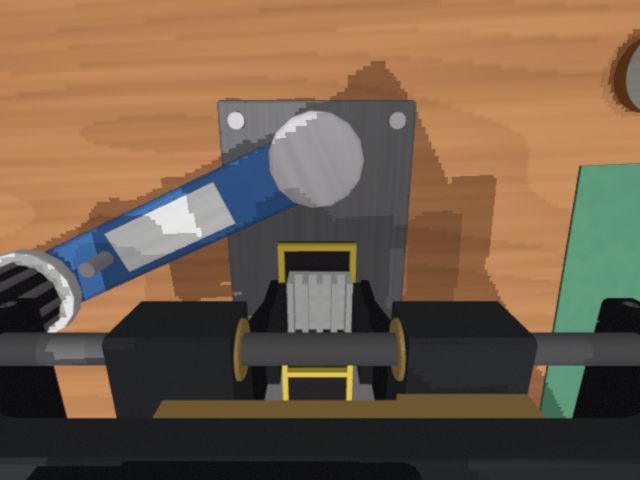

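Run:
```python
from h import *
c=dict(np.load("w1.npz"))
for p in [(180,162),(170,165),(322,98),(50,222),(95,207),(319,312)]:
    print(p,np.round(px2w(c,*p)*1000))
```

```text
(180, 162) [658. 219. 100.]
(170, 165) [656. 228. 100.]
(322, 98) [706. 101.  67.]
(50, 222) [618. 316. 130.]
(95, 207) [620. 308.  84.]
(319, 312) [484. 111.  40.]
```

Call:
apply_moves --increments '[{"grip":255,"xyz":[-2,-0.5,12],"rotation":[0,0,0]},{"grip":255,"xyz":[-2,-0.5,17],"rotation":[0,0,0]},{"grip":255,"xyz":[-2,-0.5,17],"rotation":[0,0,0]},{"grip":255,"xyz":[-2,-0.5,17],"rotation":[0,0,0]}]'

```text
time: 10.58
ee_pos: [0.6356, 0.1037, 0.032]
eef_rot: [-0.691, 0.723, -0.001, -0.001]
ft_force: [-0.1, 0.1, -0.7]
width: 0.0297
```

Run:
```python
from h import *; from pk import *
show(); 
plan([.6358,.1036,0.0325],-92.5)
```

```text
t 10.57 p [635.6 103.7  32. ] yaw -92.6 w 29.7 F [-0.1  0.1 -0.7] q [ 0.19  0.62 -0.57  1.58  0.37  1.06 -2.1 ]
plan xyz [ 0.1 -0.2 -0.5] rot [-0.  -0.1 -0.1]
```

Release, then retreat and head towards the next module, A at (619.7,-126.5), after looking.

Call:
apply_moves --increments '[{"grip":110,"xyz":[0,0,0],"rotation":[0,0,0]},{"grip":110,"xyz":[0,0,0],"rotation":[0,0,0]},{"grip":110,"xyz":[0,0,0],"rotation":[0,0,0]},{"grip":110,"xyz":[0,0,-30],"rotation":[0,0,0]},{"grip":100,"xyz":[0,0,-90],"rotation":[0,0,0]}]'

```text
time: 11.2
ee_pos: [0.634, 0.1033, 0.1206]
eef_rot: [-0.691, 0.723, 0.001, -0.003]
ft_force: [0.8, -0.4, 1.1]
width: 0.0519
```

Call:
apply_moves --increments '[{"grip":60,"xyz":[100,0,-40],"rotation":[0,0,-20]},{"grip":60,"xyz":[200,0,-40],"rotation":[0,0,-50]},{"grip":60,"xyz":[230,15,-40],"rotation":[0,0,-50]},{"grip":60,"xyz":[230,15,-10],"rotation":[0,0,-50]},{"grip":60,"xyz":[230,15,0],"rotation":[0,0,-50]}]'

```text
time: 11.82
ee_pos: [0.6068, -0.1325, 0.1199]
eef_rot: [0.931, -0.365, -0.002, 0.004]
ft_force: [-0.0, 0.4, 0.1]
width: 0.0664
```

Run:
```python
from mods import *
show(); plan([0.6197,-0.1265,0.07],-43)
c=cam("wrist"); cv2.imwrite("pics/w6.png",c["img"]);mods(c,0.015,0.025,(0.4,0.66,-0.26,-0.05),60)
t=cam("top"); cv2.imwrite("pics/t6.png",t["img"])
```

```text
t 11.82 p [ 606.8 -132.5  119.9] yaw -42.8 w 66.4 F [-0.   0.4  0.1] q [ 0.67  0.5  -0.7   1.57  0.35  1.2  -0.85]
plan xyz [  5.5 -13.7  49.7] rot [0.5 0.1 0.2]
[309. 224.] 167 ctr [ 610.  -117.1] sz [29.8  2.3] ang 47.0 hsv [ 30.   2. 131.]
[319. 223.] 155 ctr [ 614.8 -121.4] sz [29.8  2.2] ang 47.2 hsv [ 30.   2. 133.]
[328. 224.] 168 ctr [ 620.1 -126.4] sz [30.1  2.3] ang 47.5 hsv [ 30.   2. 133.]
[338. 224.] 177 ctr [ 625.  -130.9] sz [29.9  2.9] ang 47.5 hsv [ 30.   2. 132.]
[347. 224.] 193 ctr [ 630.  -135.5] sz [30.   2.9] ang 47.3 hsv [ 45.   4. 127.]
[176. 286.] 172 ctr [500.6 -83.5] sz [25.9  2.9] ang 23.0 hsv [ 30.   3. 172.]
[185. 290.] 165 ctr [501.4 -90.6] sz [29.6  3.1] ang 22.9 hsv [ 30.   3. 170.]
[192. 296.] 184 ctr [503.6 -96.9] sz [31.2  3. ] ang 22.9 hsv [ 30.   3. 179.]
[200. 299.] 178 ctr [ 506.5 -103.1] sz [30.5  3. ] ang 23.1 hsv [ 30.   3. 184.]
[209. 301.] 160 ctr [ 509.2 -109.3] sz [30.4  2.9] ang 23.3 hsv [ 30.   3. 184.]
```

View pics/w6.png

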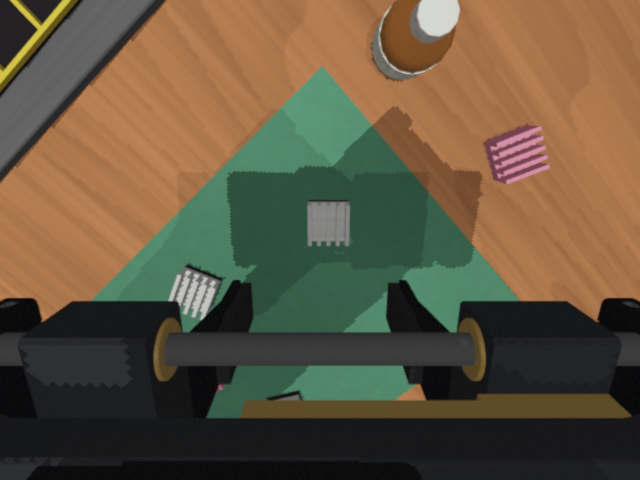

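View pics/t6.png

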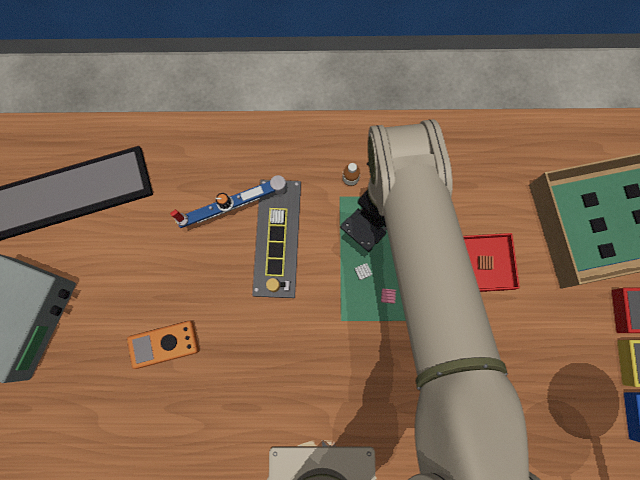

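Call:
apply_moves --increments '[{"grip":80,"xyz":[6,-14,40],"rotation":[0,0,0]},{"grip":110,"xyz":[6,-14,85],"rotation":[0,0,0]},{"grip":110,"xyz":[6,-14,101],"rotation":[0,0,0]},{"grip":110,"xyz":[6,-14,101],"rotation":[0,0,0]},{"grip":110,"xyz":[6,-14,101],"rotation":[0,0,0]}]'

```text
time: 12.55
ee_pos: [0.6221, -0.1206, 0.0212]
eef_rot: [0.932, -0.364, -0.002, 0.002]
ft_force: [-0.0, -0.5, 0.2]
width: 0.0496
```

Run:
```python
from mods import *
show(); plan([0.620,-0.1263,0.019],-43)
```

```text
t 12.55 p [ 622.1 -120.6   21.2] yaw -42.7 w 49.6 F [-0.  -0.5  0.2] q [ 0.61  0.64 -0.66  1.61  0.43  1.05 -0.92]
plan xyz [2.3 5.5 2.2] rot [0.3 0.1 0.3]
```

Call:
apply_moves --increments '[{"grip":110,"xyz":[2.3,5.5,2],"rotation":[0,0,0]},{"grip":255,"xyz":[2.3,5.5,2],"rotation":[0,0,0]},{"grip":255,"xyz":[2.3,5.5,2],"rotation":[0,0,0]},{"grip":255,"xyz":[2.3,5.5,2],"rotation":[0,0,0]},{"grip":255,"xyz":[2.3,5.5,2],"rotation":[0,0,0]}]'

```text
time: 13.18
ee_pos: [0.6201, -0.1262, 0.0194]
eef_rot: [0.932, -0.364, -0.001, 0.002]
ft_force: [-0.1, -0.2, 2.4]
width: 0.0297
```

Run:
```python
from mods import *; from pk import *
show(); plan([0.620,-0.1263,0.019],-43); plan([*pk(3),0.1],-92.5)
```

```text
t 13.18 p [ 620.1 -126.2   19.4] yaw -42.7 w 29.7 F [-0.1 -0.2  2.4] q [ 0.62  0.64 -0.65  1.61  0.44  1.05 -0.91]
plan xyz [-0.   0.1  0.4] rot [0.3 0.1 0.3]
plan xyz [-175.5 -152.9  -81.2] rot [ 0.3 -0.1 49.8]
```

Call:
apply_moves --increments '[{"grip":255,"xyz":[0,0,-50],"rotation":[0,0,0]},{"grip":255,"xyz":[-20,-15,-82],"rotation":[0,0,9]},{"grip":255,"xyz":[-176,-153,-82],"rotation":[0,0,50]},{"grip":255,"xyz":[-176,-153,-82],"rotation":[0,0,50]},{"grip":255,"xyz":[-176,-153,-82],"rotation":[0,0,50]}]'

```text
time: 13.8
ee_pos: [0.5968, 0.0829, 0.1009]
eef_rot: [0.746, -0.666, -0.001, 0.002]
ft_force: [0.9, -0.7, -1.9]
width: 0.0294
```

Run:
```python
from h import *; from pk import *
show(); 
plan([*pk(3),0.085],-92.5)
```

```text
t 13.8 p [596.8  82.9 100.9] yaw -83.5 w 29.4 F [ 0.9 -0.7 -1.9] q [ 0.29  0.47 -0.63  1.64  0.3   1.14 -1.89]
plan xyz [-22.5  -0.8  15.8] rot [ 0.2 -0.2  9. ]
```

Call:
apply_moves --increments '[{"grip":255,"xyz":[-22.5,-1,16],"rotation":[0,0,9]},{"grip":255,"xyz":[-22.5,-1,16],"rotation":[0,0,9]},{"grip":255,"xyz":[-22.5,-1,16],"rotation":[0,0,9]},{"grip":255,"xyz":[-22.5,-1,45],"rotation":[0,0,9]},{"grip":255,"xyz":[-22.5,-1,52],"rotation":[0,0,9]}]'

```text
time: 14.42
ee_pos: [0.5946, 0.103, 0.0476]
eef_rot: [-0.691, 0.723, 0.001, -0.004]
ft_force: [0.4, -0.2, 0.5]
width: 0.0297
```

Run:
```python
from h import *; from pk import *
show(); 
plan([*pk(3),0.0328],-92.5)
c=cam("wrist"); cv2.imwrite("pics/w7.png",c["img"])
```

```text
t 14.43 p [594.6 103.   47.6] yaw -92.6 w 29.7 F [ 0.4 -0.2  0.5] q [ 0.22  0.53 -0.59  1.68  0.33  1.05 -2.1 ]
plan xyz [-2.4 -0.3 14.8] rot [ 0.3 -0.2 -0.1]
```

View pics/w7.png

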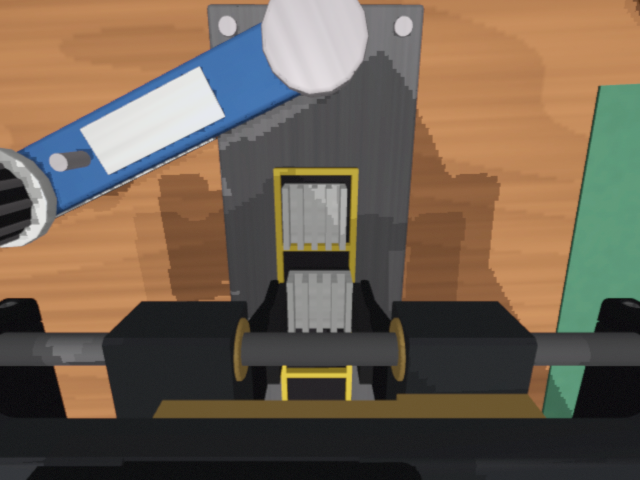

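Call:
apply_moves --increments '[{"grip":255,"xyz":[-2.4,-0.3,10],"rotation":[0,0,0]},{"grip":255,"xyz":[-2.4,-0.3,15],"rotation":[0,0,0]},{"grip":255,"xyz":[-2.4,-0.3,15],"rotation":[0,0,0]},{"grip":255,"xyz":[-2.4,-0.3,15],"rotation":[0,0,0]}]'

```text
time: 14.98
ee_pos: [0.595, 0.1058, 0.0327]
eef_rot: [-0.691, 0.723, 0.001, -0.003]
ft_force: [-0.3, -0.1, -1.1]
width: 0.0295
```

Run:
```python
from h import *; from pk import *
show(); 
plan([*pk(3),0.0328],-92.5)
```

```text
t 14.97 p [595.  105.8  32.7] yaw -92.6 w 29.5 F [-0.3 -0.1 -1.1] q [ 0.2   0.55 -0.58  1.68  0.34  1.02 -2.11]
plan xyz [ 0.5 -0.  -0.1] rot [ 0.3 -0.2 -0.1]
```

Call:
apply_moves --increments '[{"grip":110,"xyz":[0,0,0],"rotation":[0,0,0]},{"grip":110,"xyz":[0,0,0],"rotation":[0,0,0]},{"grip":110,"xyz":[0,0,0],"rotation":[0,0,0]},{"grip":110,"xyz":[0,0,-30],"rotation":[0,0,0]},{"grip":100,"xyz":[0,0,-90],"rotation":[0,0,0]}]'

```text
time: 15.6
ee_pos: [0.594, 0.1056, 0.1215]
eef_rot: [-0.691, 0.723, 0.002, -0.005]
ft_force: [1.0, -0.3, 0.8]
width: 0.0515
```

Call:
apply_moves --increments '[{"grip":60,"xyz":[80,30,-30],"rotation":[0,0,-20]},{"grip":60,"xyz":[207,82,-30],"rotation":[0,0,-25.5]},{"grip":60,"xyz":[207,82,-30],"rotation":[0,0,-25.5]},{"grip":60,"xyz":[207,82,10],"rotation":[0,0,-25.5]},{"grip":60,"xyz":[207,82,40],"rotation":[0,0,-25.5]}]'

```text
time: 16.23
ee_pos: [0.5007, -0.1024, 0.0825]
eef_rot: [0.832, -0.555, -0.003, 0.006]
ft_force: [0.3, 0.5, -0.6]
width: 0.0669
```

Run:
```python
from mods import *
show(); plan([0.5036,-0.097,0.07],-67); plan([0.5036,-0.097,0.019],-67)
c=cam("wrist"); cv2.imwrite("pics/w8.png",c["img"]);mods(c,0.015,0.025,(0.4,0.66,-0.26,-0.02),60)
```

```text
t 16.23 p [ 500.7 -102.4   82.5] yaw -67.4 w 66.9 F [ 0.3  0.5 -0.6] q [ 0.67  0.3  -0.63  1.89  0.21  1.03 -1.23]
plan xyz [-3.9 -4.9 12.5] rot [ 0.7 -0.1 -0.4]
plan xyz [-4.  -5.6 63.5] rot [ 0.7 -0.1 -0.4]
[293. 252.] 247 ctr [498.3 -84.3] sz [30.3  3. ] ang 23.1 hsv [ 30.   4. 134.]
[304. 253.] 236 ctr [500.9 -90.6] sz [30.2  2.8] ang 23.5 hsv [ 30.   4. 137.]
[314. 251.] 215 ctr [503.5 -96.7] sz [30.4  2.5] ang 22.4 hsv [ 30.   4. 138.]
[325. 252.] 236 ctr [ 506.3 -103. ] sz [30.2  2.6] ang 22.7 hsv [ 30.   4. 138.]
[336. 252.] 236 ctr [ 508.9 -109.4] sz [30.5  2.6] ang 23.3 hsv [ 45.   4. 132.]
[355. 330.] 67 ctr [ 462.1 -146.2] sz [ 2.6 11.4] ang 8.2 hsv [172. 107. 120.]
[359. 370.] 289 ctr [ 435.8 -156.5] sz [25.1 10.4] ang 83.6 hsv [172. 103. 151.]
```

View pics/w8.png

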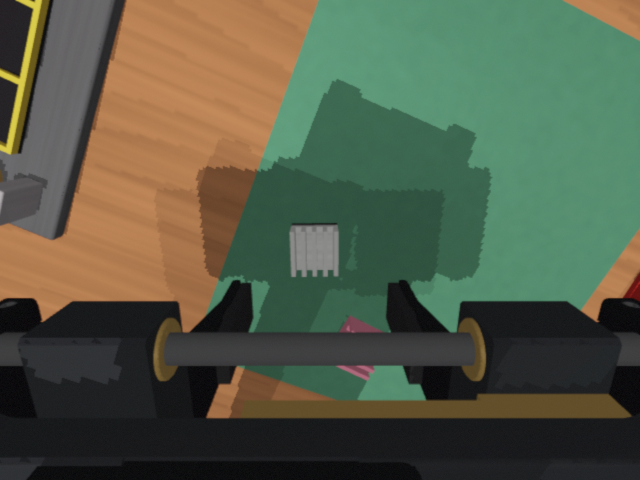

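Call:
apply_moves --increments '[{"grip":80,"xyz":[-4,-5.5,30],"rotation":[0.7,0,-0.4]},{"grip":110,"xyz":[-4,-5.5,63],"rotation":[0.7,0,-0.4]},{"grip":110,"xyz":[-4,-5.5,63],"rotation":[0.7,0,-0.4]},{"grip":110,"xyz":[-4,-5.5,63],"rotation":[0.7,0,-0.4]}]'

```text
time: 16.77
ee_pos: [0.5029, -0.0939, 0.0174]
eef_rot: [0.835, -0.551, -0.001, 0.0]
ft_force: [0.5, -0.9, 0.1]
width: 0.0502
```

Run:
```python
from mods import *
show(); plan([0.5036,-0.0968,0.019],-67)
```

```text
t 16.77 p [502.9 -93.9  17.4] yaw -66.9 w 50.2 F [ 0.5 -0.9  0.1] q [ 0.63  0.39 -0.61  1.94  0.28  0.9  -1.29]
plan xyz [ 3.   0.5 -1.6] rot [0.1 0.1 0.1]
```

Call:
apply_moves --increments '[{"grip":110,"xyz":[3,0.5,-1.5],"rotation":[0,0,0]},{"grip":255,"xyz":[3,0.5,-1.5],"rotation":[0,0,0]},{"grip":255,"xyz":[3,0.5,-1.5],"rotation":[0,0,0]},{"grip":255,"xyz":[3,0.5,-1.5],"rotation":[0,0,0]},{"grip":255,"xyz":[3,0.5,-1.5],"rotation":[0,0,0]}]'

```text
time: 17.4
ee_pos: [0.5037, -0.0969, 0.0191]
eef_rot: [0.835, -0.551, -0.001, 0.0]
ft_force: [-0.6, 0.0, 3.8]
width: 0.0297
```

Run:
```python
from mods import *; from pk import *
show(); plan([*pk(2),0.1],-92.5)
```

```text
t 17.4 p [503.7 -96.9  19.1] yaw -66.9 w 29.7 F [-0.6  0.   3.8] q [ 0.63  0.39 -0.61  1.94  0.28  0.9  -1.28]
plan xyz [-167.5 -127.2  -80.9] rot [ 0.1  0.1 25.6]
```

Call:
apply_moves --increments '[{"grip":255,"xyz":[0,0,-50],"rotation":[0,0,0]},{"grip":255,"xyz":[-20,-15,-81],"rotation":[0,0,9]},{"grip":255,"xyz":[-167,-127,-81],"rotation":[0,0,25.5]},{"grip":255,"xyz":[-167,-127,-81],"rotation":[0,0,25.5]},{"grip":255,"xyz":[-167,-127,-81],"rotation":[0,0,25.5]}]'

```text
time: 18.02
ee_pos: [0.554, 0.1029, 0.1002]
eef_rot: [-0.691, 0.722, 0.001, -0.001]
ft_force: [2.2, 0.3, -0.5]
width: 0.0294
```

Run:
```python
from h import *; from pk import *
show(); 
plan([*pk(2),0.085],-92.5)
```

```text
t 18.02 p [554.  102.9 100.2] yaw -92.5 w 29.4 F [ 2.2  0.3 -0.5] q [ 0.29  0.39 -0.66  1.75  0.26  1.1  -2.07]
plan xyz [-4.2 -0.8 15.2] rot [ 0.1  0.  -0. ]
```

Call:
apply_moves --increments '[{"grip":255,"xyz":[-4.2,-1,15],"rotation":[0,0,0]},{"grip":255,"xyz":[-4.2,-1,40],"rotation":[0,0,0]},{"grip":255,"xyz":[-4.2,-1,52],"rotation":[0,0,0]},{"grip":255,"xyz":[-4.2,-1,52],"rotation":[0,0,0]}]'

```text
time: 18.52
ee_pos: [0.5545, 0.1063, 0.0473]
eef_rot: [-0.691, 0.723, 0.001, -0.001]
ft_force: [0.9, 0.2, -0.7]
width: 0.0295
```

Run:
```python
from h import *; from pk import *
show(); 
plan([*pk(2),0.0325],-92.5)
c=cam("wrist"); cv2.imwrite("pics/w9.png",c["img"])
```

```text
t 18.52 p [554.5 106.3  47.3] yaw -92.6 w 29.5 F [ 0.9  0.2 -0.7] q [ 0.26  0.46 -0.64  1.78  0.31  1.01 -2.12]
plan xyz [-0.8 -0.5 14.8] rot [ 0.2 -0.  -0.1]
```

View pics/w9.png

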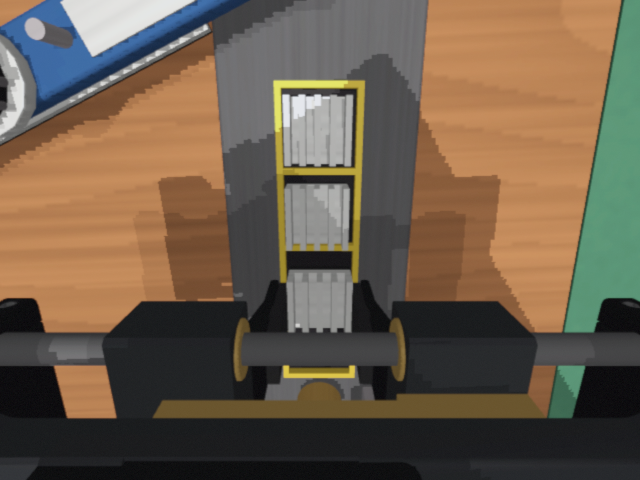

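Call:
apply_moves --increments '[{"grip":255,"xyz":[-0.8,-0.5,10],"rotation":[0,0,0]},{"grip":255,"xyz":[-0.8,-0.5,15],"rotation":[0,0,0]},{"grip":255,"xyz":[-0.8,-0.5,15],"rotation":[0,0,0]},{"grip":255,"xyz":[-0.8,-0.5,15],"rotation":[0,0,0]}]'

```text
time: 19.08
ee_pos: [0.5557, 0.1074, 0.0334]
eef_rot: [-0.691, 0.723, 0.001, -0.001]
ft_force: [-0.3, 0.8, -0.6]
width: 0.0299
```

Call:
apply_moves --increments '[{"grip":110,"xyz":[0,0,0],"rotation":[0,0,0]},{"grip":110,"xyz":[0,0,0],"rotation":[0,0,0]},{"grip":110,"xyz":[0,0,0],"rotation":[0,0,0]},{"grip":110,"xyz":[0,0,-30],"rotation":[0,0,0]},{"grip":100,"xyz":[0,0,-90],"rotation":[0,0,0]}]'

```text
time: 19.7
ee_pos: [0.5544, 0.1069, 0.1225]
eef_rot: [-0.691, 0.723, 0.002, -0.003]
ft_force: [1.7, -0.2, 0.6]
width: 0.0513
```

Run:
```python
from h import *; from pk import *
show(); 
plan([.4723,-.2337,0.08],-117.3)
```

```text
t 19.7 p [554.4 106.9 122.5] yaw -92.5 w 51.3 F [ 1.7 -0.2  0.6] q [ 0.29  0.37 -0.67  1.72  0.25  1.15 -2.07]
plan xyz [343.9  66.5  43.1] rot [ 0.4 -0.1 24.8]
```

Call:
apply_moves --increments '[{"grip":60,"xyz":[344,67,-10],"rotation":[0,0,25]},{"grip":60,"xyz":[344,67,-10],"rotation":[0,0,25]},{"grip":60,"xyz":[344,67,-10],"rotation":[0,0,25]},{"grip":60,"xyz":[344,67,10],"rotation":[0,0,25]},{"grip":60,"xyz":[344,67,30],"rotation":[0,0,25]}]'

```text
time: 20.32
ee_pos: [0.482, -0.1956, 0.1061]
eef_rot: [-0.518, 0.855, 0.001, -0.002]
ft_force: [0.7, -0.4, -0.8]
width: 0.0666
```

Run:
```python
from h import *; from pk import *
show(); 
plan([.4723,-.2337,0.08],-117.3)
```

```text
t 20.32 p [ 482.  -195.6  106.1] yaw -117.6 w 66.6 F [ 0.7 -0.4 -0.8] q [ 0.7   0.25 -0.45  1.86  0.13  1.06 -1.85]
plan xyz [38.2 -9.2 26.2] rot [ 0.2 -0.2 -0.3]
```

Call:
apply_moves --increments '[{"grip":60,"xyz":[38,-9,26],"rotation":[0,0,0]},{"grip":60,"xyz":[38,-9,26],"rotation":[0,0,0]},{"grip":60,"xyz":[38,-9,26],"rotation":[0,0,0]}]'

```text
time: 20.7
ee_pos: [0.4726, -0.2327, 0.0804]
eef_rot: [-0.519, 0.855, 0.001, -0.002]
ft_force: [-0.2, 0.0, 0.0]
width: 0.0666
```

Run:
```python
from mods import *
show(); plan([0.4723,-0.2337,0.019],-117.3)
c=cam("wrist"); cv2.imwrite("pics/w10.png",c["img"]);mods(c,0.015,0.025,(0.4,0.66,-0.3,-0.02),60)
```

```text
t 20.7 p [ 472.6 -232.7   80.4] yaw -117.5 w 66.6 F [-0.2  0.   0. ] q [ 0.74  0.29 -0.42  1.87  0.14  1.01 -1.79]
plan xyz [ 0.9 -0.4 61.4] rot [ 0.2 -0.2 -0.2]
[300. 260.] 234 ctr [ 478.1 -221.4] sz [ 2.9 30.4] ang 62.9 hsv [ 30.   4. 140.]
[311. 261.] 229 ctr [ 475.3 -227.6] sz [ 2.6 30. ] ang 62.2 hsv [ 30.   4. 142.]
[322. 261.] 199 ctr [ 472.1 -233.8] sz [ 2.6 29.9] ang 62.5 hsv [ 30.   4. 143.]
[332. 260.] 214 ctr [ 468.8 -239.3] sz [ 2.5 30.4] ang 62.8 hsv [ 30.   4. 142.]
[343. 260.] 239 ctr [ 465.8 -245.5] sz [ 2.7 30.1] ang 63.0 hsv [ 45.   4. 141.]
```

View pics/w10.png

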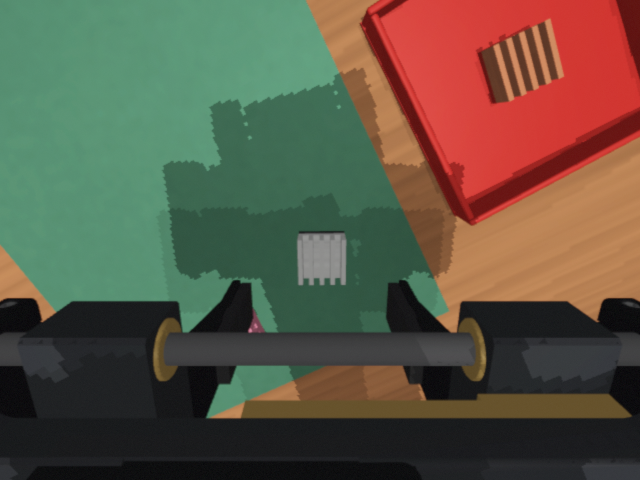

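Call:
apply_moves --increments '[{"grip":80,"xyz":[1,-0.5,35],"rotation":[0,0,0]},{"grip":110,"xyz":[1,-0.5,61],"rotation":[0,0,0]},{"grip":110,"xyz":[1,-0.5,61],"rotation":[0,0,0]},{"grip":110,"xyz":[1,-0.5,61],"rotation":[0,0,0]}]'

```text
time: 21.25
ee_pos: [0.474, -0.233, 0.0211]
eef_rot: [-0.52, 0.854, -0.0, -0.001]
ft_force: [0.5, -0.3, -0.1]
width: 0.0499
```

Run:
```python
from mods import *
show(); plan([0.4720,-0.2335,0.019],-117.3)
```

```text
t 21.25 p [ 474.  -233.    21.1] yaw -117.4 w 49.9 F [ 0.5 -0.3 -0.1] q [ 0.72  0.38 -0.41  1.91  0.19  0.9  -1.83]
plan xyz [1.3 1.5 2.1] rot [ 0.1 -0.1 -0.1]
```

Call:
apply_moves --increments '[{"grip":110,"xyz":[1.3,1.5,2],"rotation":[0,0,0]},{"grip":255,"xyz":[1.3,1.5,2],"rotation":[0,0,0]},{"grip":255,"xyz":[1.3,1.5,2],"rotation":[0,0,0]},{"grip":255,"xyz":[1.3,1.5,2],"rotation":[0,0,0]},{"grip":255,"xyz":[1.3,1.5,2],"rotation":[0,0,0]}]'

```text
time: 21.88
ee_pos: [0.4721, -0.2336, 0.0193]
eef_rot: [-0.52, 0.854, -0.0, -0.001]
ft_force: [-1.4, 0.7, 2.2]
width: 0.0295
```

Run:
```python
from mods import *; from pk import *
show(); plan([*pk(1),0.1],-92.5)
```

```text
t 21.88 p [ 472.1 -233.6   19.3] yaw -117.4 w 29.5 F [-1.4  0.7  2.2] q [ 0.72  0.38 -0.4   1.91  0.19  0.89 -1.83]
plan xyz [-323.6  119.5  -81.5] rot [  0.1  -0.1 -24.9]
```

Call:
apply_moves --increments '[{"grip":255,"xyz":[0,0,-50],"rotation":[0,0,0]},{"grip":255,"xyz":[-20,8,-82],"rotation":[0,0,-9]},{"grip":255,"xyz":[-324,120,-82],"rotation":[0,0,-25]},{"grip":255,"xyz":[-324,120,-82],"rotation":[0,0,-25]},{"grip":255,"xyz":[-324,120,-82],"rotation":[0,0,-25]}]'

```text
time: 22.5
ee_pos: [0.4977, -0.0243, 0.101]
eef_rot: [-0.692, 0.721, -0.0, -0.001]
ft_force: [0.9, -0.4, -0.9]
width: 0.0295
```

Run:
```python
from h import *; from pk import *
show(); 
plan([*pk(1),0.085],-92.5)
```

```text
t 22.5 p [497.7 -24.3 101. ] yaw -92.4 w 29.5 F [ 0.9 -0.4 -0.9] q [ 0.53  0.23 -0.63  1.91  0.16  1.05 -1.78]
plan xyz [-133.8  -11.9   15.7] rot [ 0.1 -0.1  0.1]
```

Call:
apply_moves --increments '[{"grip":255,"xyz":[-134,-12,15],"rotation":[0,0,0]},{"grip":255,"xyz":[-134,-12,15],"rotation":[0,0,0]},{"grip":255,"xyz":[-134,-12,15],"rotation":[0,0,0]},{"grip":255,"xyz":[-134,-12,40],"rotation":[0,0,0]},{"grip":255,"xyz":[-134,-12,52],"rotation":[0,0,0]}]'

```text
time: 23.12
ee_pos: [0.5145, 0.1081, 0.0474]
eef_rot: [-0.692, 0.722, 0.0, -0.002]
ft_force: [-0.5, -0.1, -0.3]
width: 0.0294
```

Run:
```python
from h import *; from pk import *
show(); 
plan([*pk(1),0.0325],-92.5)
c=cam("wrist"); cv2.imwrite("pics/w11.png",c["img"])
```

```text
t 23.12 p [514.5 108.1  47.4] yaw -92.4 w 29.4 F [-0.5 -0.1 -0.3] q [ 0.28  0.38 -0.67  1.88  0.29  0.97 -2.13]
plan xyz [-0.8 -0.5 14.9] rot [ 0.2 -0.2  0.1]
```

View pics/w11.png

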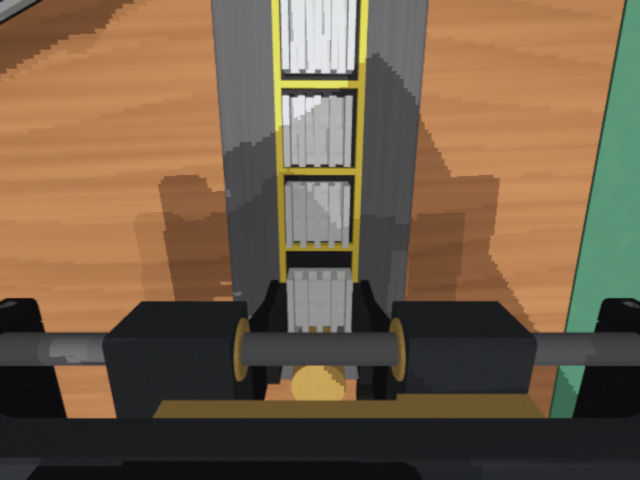

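Call:
apply_moves --increments '[{"grip":255,"xyz":[-0.8,-0.5,10],"rotation":[0,0,0]},{"grip":255,"xyz":[-0.8,-0.5,15],"rotation":[0,0,0]},{"grip":255,"xyz":[-0.8,-0.5,15],"rotation":[0,0,0]},{"grip":255,"xyz":[-0.8,-0.5,15],"rotation":[0,0,0]}]'

```text
time: 23.68
ee_pos: [0.5148, 0.1082, 0.0317]
eef_rot: [-0.692, 0.722, 0.0, -0.002]
ft_force: [-0.8, -1.4, 3.4]
width: 0.0298
```

Call:
apply_moves --increments '[{"grip":110,"xyz":[0,0,0],"rotation":[0,0,0]},{"grip":110,"xyz":[0,0,0],"rotation":[0,0,0]},{"grip":110,"xyz":[0,0,0],"rotation":[0,0,0]},{"grip":110,"xyz":[0,0,-30],"rotation":[0,0,0]},{"grip":110,"xyz":[0,0,-90],"rotation":[0,0,0]}]'

```text
time: 24.3
ee_pos: [0.5135, 0.1081, 0.1209]
eef_rot: [-0.692, 0.722, 0.002, -0.004]
ft_force: [1.8, -0.5, 0.7]
width: 0.0493
```

Call:
apply_moves --increments '[{"grip":110,"xyz":[0,-60,-80],"rotation":[0,0,0]},{"grip":110,"xyz":[0,-80,-120],"rotation":[0,0,0]},{"grip":110,"xyz":[0,-80,-120],"rotation":[0,0,0]},{"grip":110,"xyz":[0,-80,-120],"rotation":[0,0,0]}]'

```text
time: 24.8
ee_pos: [0.5952, 0.1053, 0.2408]
eef_rot: [-0.692, 0.722, 0.002, -0.003]
ft_force: [-0.9, -0.4, -1.0]
width: 0.0498
```

Run:
```python
from mods import *; from pk import *
show(); 
c=cam("wrist"); cv2.imwrite("pics/w12.png",c["img"]); np.savez("w12.npz",**c)
mods(c,0.029,0.040,(0.48,0.66,0.06,0.15),40)
P=cloud(c)
m=(P[...,2]>.045)&(P[...,0]>.55)&(P[...,1]>0.06)
print([pk(i) for i in (1,2,3,4)])
s=cam("side"); cv2.imwrite("pics/s12.png",cv2.resize(s["img"][110:300,220:420],(800,760))[:600])
```

```text
t 24.8 p [595.2 105.3 240.8] yaw -92.4 w 49.8 F [-0.9 -0.4 -1. ] q [ 0.28  0.36 -0.68  1.47  0.23  1.4  -2.03]
[305. 170.] 93 ctr [635.  118.2] sz [ 2.1 29.3] ang 86.8 hsv [ 30.   3. 131.]
[312. 170.] 93 ctr [634.6 111.3] sz [ 2.  29.2] ang 87.3 hsv [ 30.   3. 153.]
[319. 170.] 93 ctr [634.3 104.5] sz [ 2.  29.3] ang 87.6 hsv [ 30.   3. 160.]
[326. 170.] 93 ctr [633.6  97.6] sz [ 2.  30.1] ang 87.9 hsv [ 30.   3. 160.]
[333. 171.] 96 ctr [633.2  90.9] sz [ 2.8 29.9] ang 87.2 hsv [ 30.   3. 135.]
[325. 210.] 91 ctr [593.3 100.1] sz [ 2.1 30.5] ang 87.8 hsv [ 30.   4. 133.]
[305. 210.] 90 ctr [594.3 120.4] sz [ 2.1 30.3] ang 86.8 hsv [ 30.    3.5 187. ]
[312. 210.] 90 ctr [594.  113.3] sz [ 2.1 30.2] ang 87.3 hsv [ 30.    3.5 176. ]
[318. 210.] 60 ctr [593.7 106.7] sz [ 1.  29.9] ang 87.5 hsv [ 30.   4. 143.]
[332. 211.] 88 ctr [593.1  93. ] sz [ 2.1 30.3] ang 88.1 hsv [ 30.    4.  126.5]
[306. 246.] 87 ctr [555.7 121.5] sz [ 2.2 30.3] ang 87.1 hsv [ 30.   3. 192.]
[312. 246.] 85 ctr [555.3 115.2] sz [ 2.2 30.1] ang 87.3 hsv [ 30.   3. 203.]
[318. 246.] 58 ctr [555.2 108.4] sz [ 1.1 30.2] ang 87.5 hsv [ 30.   3. 203.]
[325. 246.] 87 ctr [554.7 101.6] sz [ 2.2 30.1] ang 87.7 hsv [ 30.   3. 202.]
[332. 246.] 74 ctr [554.3  94.7] sz [ 2.4 30.4] ang 85.9 hsv [ 30.   3. 186.]
[307. 281.] 81 ctr [515.5 122.5] sz [ 2.3 29.2] ang 87.2 hsv [ 30.   3. 190.]
[313. 281.] 79 ctr [515.5 116.1] sz [ 2.2 29.5] ang 87.3 hsv [ 30.   3. 195.]
[319. 281.] 53 ctr [515.2 109. ] sz [ 1.1 29.4] ang 87.6 hsv [ 30.   3. 198.]
[326. 281.] 81 ctr [514.8 102. ] sz [ 2.2 29.3] ang 87.8 hsv [ 30.   3. 196.]
[332. 281.] 81 ctr [514.6  95.5] sz [ 2.2 30.1] ang 88.1 hsv [ 30.   3. 187.]
[319. 309.] 79 ctr [482.4 111.6] sz [ 4.6 18.9] ang 0.6 hsv [ 19. 154.  99.]
[array([0.51505711, 0.10881716]), array([0.55501904, 0.10707239]), array([0.59498096, 0.10532761]), array([0.63494289, 0.10358284])]
```

View pics/w12.png

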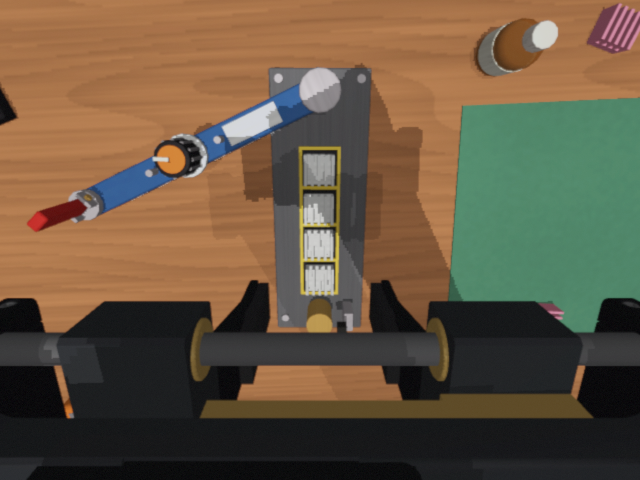

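View pics/s12.png

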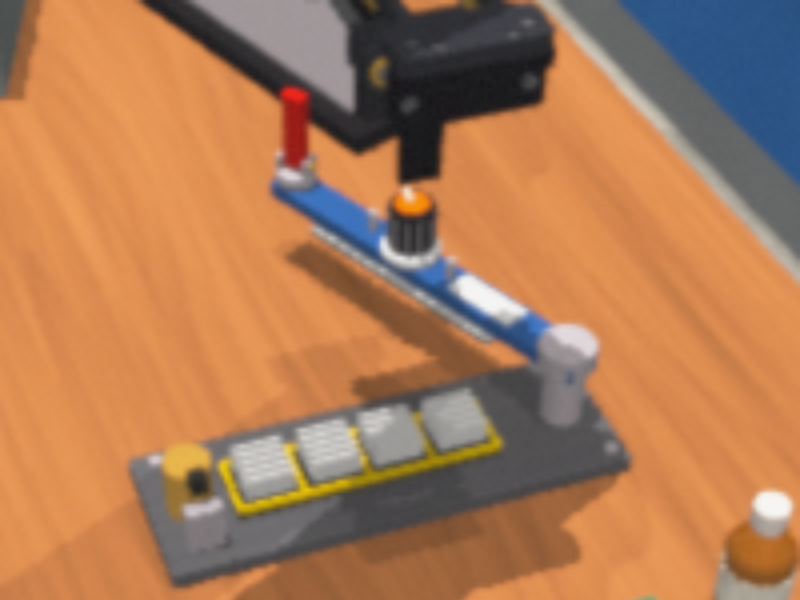

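```bash
cat > bar.py <<'E'
from h import *
PV=np.array([704.9,100.5])
def pose(adeg,r_=172,off=28):
    th=np.radians(177.5-adeg); d=np.array([np.cos(th),np.sin(th)]); n=np.array([d[1],-d[0]])  # outer normal
    p=PV+r_*d+off*n; return p/1000, np.degrees(np.arctan2(n[1],n[0]))
E
python3 - <<'E'
from bar import *
c=dict(np.load("w12.npz")); P=cloud(c)
hsv=cv2.cvtColor(c["img"],cv2.COLOR_BGR2HSV)
m=(cv2.inRange(hsv,(100,120,60),(118,255,255))>0)&(P[...,2]>0.055)&(P[...,2]<.066)
pts=(P[m][:,:2]*1000).astype(np.float32); print(cv2.minAreaRect(pts),len(pts))
vx,vy,x0,y0=np.ravel(cv2.fitLine(pts,cv2.DIST_L2,0,.01,.01)); print(np.degrees(np.arctan2(vy,vx)),x0,y0)
# modules heights
for i,(x,y) in enumerate([(515,109),(555,107),(595,105),(634,104)]):
    k=(abs(P[...,0]*1000-x)<14)&(abs(P[...,1]*1000-y)<14); print(i+1,np.round(np.percentile(P[k][:,2],[50,90,97])*1000,1))
p,y=pose(65.2,off=48); print(p,y); plan([*p,0.24],y)
E
```

```text
((659.17333984375, 213.45840454101562), (25.358091354370117, 214.92404174804688), 21.81908416748047) 3618
-68.13012 657.0072 218.02255
1 [24.6 35.3 35.8]
2 [24.7 35.2 35.7]
3 [24.3 35.  35.6]
4 [338.6 347.  348.2]
[0.68404361 0.27784997] 22.299999999999997
plan xyz [-176.3  -83.1   -2.6] rot [   0.6    0.4 -114.7]
```

Call:
apply_moves --increments '[{"grip":255,"xyz":[-176,-83,0],"rotation":[0,0,-114.7]},{"grip":255,"xyz":[-176,-83,0],"rotation":[0,0,-114.7]},{"grip":255,"xyz":[-176,-83,0],"rotation":[0,0,-114.7]},{"grip":255,"xyz":[-176,-83,0],"rotation":[0,0,-114.7]},{"grip":255,"xyz":[-176,-83,0],"rotation":[0,0,-114.7]}]'

```text
time: 25.52
ee_pos: [0.6825, 0.2795, 0.235]
eef_rot: [0.945, -0.327, -0.005, 0.004]
ft_force: [-0.5, -0.9, -0.5]
width: 0.0075
```

Run:
```python
from bar import *
show(); p,y=pose(65.2,off=48); print(p,y); plan([*p,0.24],y)
```

```text
t 25.52 p [682.5 279.5 235. ] yaw -38.2 w 7.5 F [-0.5 -0.9 -0.5] q [-0.02  0.72 -0.81  1.04  0.49  1.57 -1.36]
[0.68404361 0.27784997] 22.299999999999997
plan xyz [ 2.1  0.4 -5. ] rot [  0.3   0.7 -60.5]
```

Call:
apply_moves --increments '[{"grip":255,"xyz":[2,0,0],"rotation":[0,0,-60.5]},{"grip":255,"xyz":[2,0,0],"rotation":[0,0,-60.5]},{"grip":255,"xyz":[2,0,0],"rotation":[0,0,-60.5]},{"grip":255,"xyz":[2,0,0],"rotation":[0,0,-60.5]},{"grip":255,"xyz":[2,0,0],"rotation":[0,0,-60.5]}]'

```text
time: 26.15
ee_pos: [0.6832, 0.2783, 0.2336]
eef_rot: [0.991, 0.134, -0.007, 0.001]
ft_force: [-0.2, 0.5, 0.1]
width: 0.0002
```

Run:
```python
from bar import *
show(); p,y=pose(65.2,off=48); print(p,y); plan([*p,0.12],y)
```

```text
t 26.15 p [683.2 278.3 233.6] yaw 15.4 w 0.2 F [-0.2  0.5  0.1] q [ 0.04  0.77 -0.96  1.03  0.6   1.61 -0.47]
[0.68404361 0.27784997] 22.299999999999997
plan xyz [  2.4   0.6 113.6] rot [-0.   0.8 -6.9]
```

Call:
apply_moves --increments '[{"grip":255,"xyz":[2,0,30],"rotation":[0,0.8,-7]},{"grip":255,"xyz":[2,0,80],"rotation":[0,0.8,-7]},{"grip":255,"xyz":[2,0,113],"rotation":[0,0.8,-7]},{"grip":255,"xyz":[2,0,113],"rotation":[0,0.8,-7]}]'

```text
time: 26.65
ee_pos: [0.6814, 0.2773, 0.1168]
eef_rot: [0.981, 0.195, -0.003, 0.001]
ft_force: [0.1, 0.4, 1.4]
width: 0.0005
```

Run:
```python
from bar import *
show(); p,y=pose(65.2,off=46); print(p,y); plan([*p,0.055],y)
c=cam("wrist"); cv2.imwrite("pics/w13.png",c["img"])
```

```text
t 26.65 p [681.4 277.3 116.8] yaw 22.5 w 0.5 F [0.1 0.4 1.4] q [ 0.08  0.84 -0.95  1.2   0.66  1.41 -0.4 ]
[0.68219319 0.27709105] 22.299999999999997
plan xyz [ 1.   0.4 61.8] rot [0.  0.4 0.2]
```

View pics/w13.png

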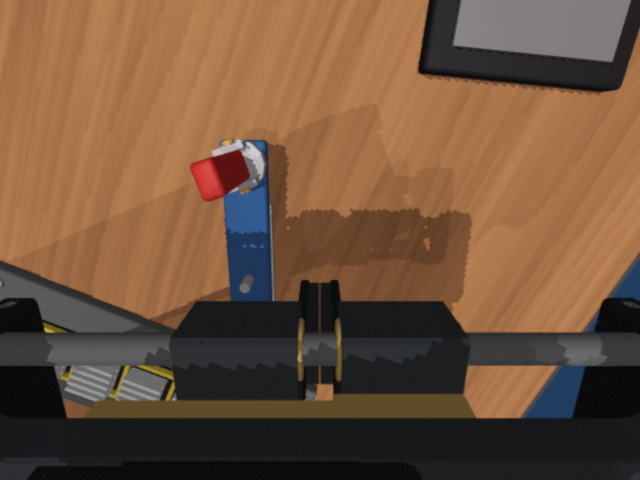

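Call:
apply_moves --increments '[{"grip":255,"xyz":[1,0.5,30],"rotation":[0,0,0]},{"grip":255,"xyz":[1,0.5,61],"rotation":[0,0,0]},{"grip":255,"xyz":[1,0.5,61],"rotation":[0,0,0]},{"grip":255,"xyz":[1,0.5,61],"rotation":[0,0,0]}]'

```text
time: 27.2
ee_pos: [0.6842, 0.2787, 0.0612]
eef_rot: [0.981, 0.195, -0.0, -0.0]
ft_force: [-0.5, -0.0, 0.6]
width: 0.0
```

Run:
```python
from bar import *
show(); 
for a in (60,54,48,42,36,30): p,y=pose(a,off=28); plan([*p,0.055],y)
```

```text
t 27.2 p [684.2 278.7  61.2] yaw 22.5 w 0.0 F [-0.5 -0.   0.6] q [ 0.08  0.89 -0.92  1.25  0.69  1.32 -0.42]
plan xyz [-36.1  -1.2   6.2] rot [-0.1  0.  -5. ]
plan xyz [-54.4  -1.6   6.2] rot [ -0.1   0.  -11. ]
plan xyz [-72.6  -0.    6.2] rot [ -0.1   0.  -17. ]
plan xyz [-90.5   3.4   6.2] rot [ -0.1   0.  -23. ]
plan xyz [-107.9    8.6    6.2] rot [ -0.1   0.  -29. ]
plan xyz [-124.8   15.7    6.2] rot [ -0.1   0.  -35. ]
```

Call:
apply_moves --increments '[{"grip":255,"xyz":[-18,0,6],"rotation":[0,0,0]},{"grip":255,"xyz":[-36,-1,6],"rotation":[0,0,-5]},{"grip":255,"xyz":[-54,-1.5,6],"rotation":[0,0,-11]},{"grip":255,"xyz":[-73,0,6],"rotation":[0,0,-17]},{"grip":255,"xyz":[-90,3.5,6],"rotation":[0,0,-23]}]'

```text
time: 27.82
ee_pos: [0.6032, 0.2428, 0.0579]
eef_rot: [0.921, 0.389, 0.002, -0.001]
ft_force: [4.0, 4.1, -2.8]
width: 0.0006
```

Run:
```python
from bar import *
show(); 
for a in (38,32,26,20,14): p,y=pose(a,off=28); plan([*p,0.055],y)
c=cam("wrist"); cv2.imwrite("pics/w14.png",c["img"])
```

```text
t 27.82 p [603.2 242.8  57.9] yaw 45.7 w 0.6 F [ 4.   4.1 -2.8] q [ 0.27  0.79 -1.05  1.53  0.71  1.23 -0.1 ]
plan xyz [-14.3  -1.4   2.8] rot [ 0.  -0.3 -3.8]
plan xyz [-32.5  -2.1   2.7] rot [ 0.  -0.3 -9.8]
plan xyz [-50.7  -1.    2.6] rot [  0.   -0.3 -15.8]
plan xyz [-68.7   2.    2.5] rot [  0.1  -0.3 -21.8]
plan xyz [-86.3   6.9   2.4] rot [  0.1  -0.3 -27.8]
```

View pics/w14.png

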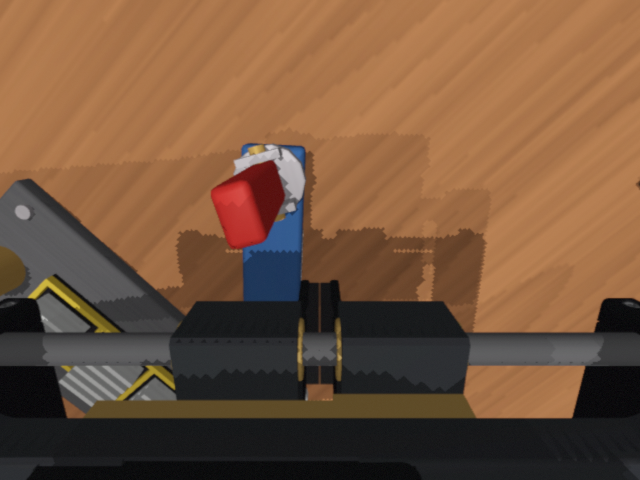

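Call:
apply_moves --increments '[{"grip":255,"xyz":[-14,-1,3],"rotation":[0,0,-4]},{"grip":255,"xyz":[-32,-2,3],"rotation":[0,0,-10]},{"grip":255,"xyz":[-50,-1,3],"rotation":[0,0,-16]},{"grip":255,"xyz":[-68,2,3],"rotation":[0,0,-22]},{"grip":255,"xyz":[-86,7,3],"rotation":[0,0,-28]}]'

```text
time: 28.5
ee_pos: [0.5482, 0.1769, 0.0573]
eef_rot: [0.798, 0.603, 0.004, -0.0]
ft_force: [1.6, 5.5, 5.1]
width: 0.0004
```

Run:
```python
from bar import *
show(); 
for a in (12,8,4,0,-3): p,y=pose(a,off=26); plan([*p,0.055],y)
```

```text
t 28.5 p [548.2 176.9  57.3] yaw 74.2 w 0.4 F [1.6 5.5 5.1] q [ 0.51  0.73 -1.2   1.74  0.73  1.19  0.4 ]
plan xyz [-8.7 -1.   2.2] rot [ 0.3 -0.4 -1.3]
plan xyz [-20.8  -2.1   2.2] rot [ 0.3 -0.4 -5.3]
plan xyz [-33.   -2.4   2.1] rot [ 0.3 -0.3 -9.3]
plan xyz [-45.1  -1.8   2. ] rot [  0.3  -0.3 -13.3]
plan xyz [-54.1  -0.9   1.9] rot [  0.3  -0.3 -16.3]
```

Call:
apply_moves --increments '[{"grip":255,"xyz":[-9,-1,2],"rotation":[0,0,-1]},{"grip":255,"xyz":[-18,-2,2],"rotation":[0,0,-5]},{"grip":255,"xyz":[-27,-2,2],"rotation":[0,0,-8]},{"grip":255,"xyz":[-36,-2,2],"rotation":[0,0,-11]},{"grip":255,"xyz":[-41,-2,2],"rotation":[0,0,-12]}]'

```text
time: 29.12
ee_pos: [0.536, 0.1389, 0.0563]
eef_rot: [0.731, 0.683, 0.005, 0.001]
ft_force: [1.3, 5.0, 3.5]
width: 0.0003
```

Run:
```python
from bar import *
show(); 
for o in (26,23,20): p,y=pose(0,off=o); plan([*p,0.055],y)
s=cam("side"); cv2.imwrite("pics/s14.png",cv2.resize(s["img"][110:300,220:420],(800,760))[:600])
```

```text
t 29.12 p [536.  138.9  56.3] yaw 86.1 w 0.3 F [1.3 5.  3.5] q [ 0.64  0.73 -1.27  1.8   0.75  1.19  0.64]
plan xyz [-5.1 -1.5  1.3] rot [ 0.5 -0.4 -1.4]
plan xyz [-8.1 -1.4  1.3] rot [ 0.5 -0.4 -1.4]
plan xyz [-11.1  -1.4   1.3] rot [ 0.5 -0.4 -1.4]
```

View pics/s14.png

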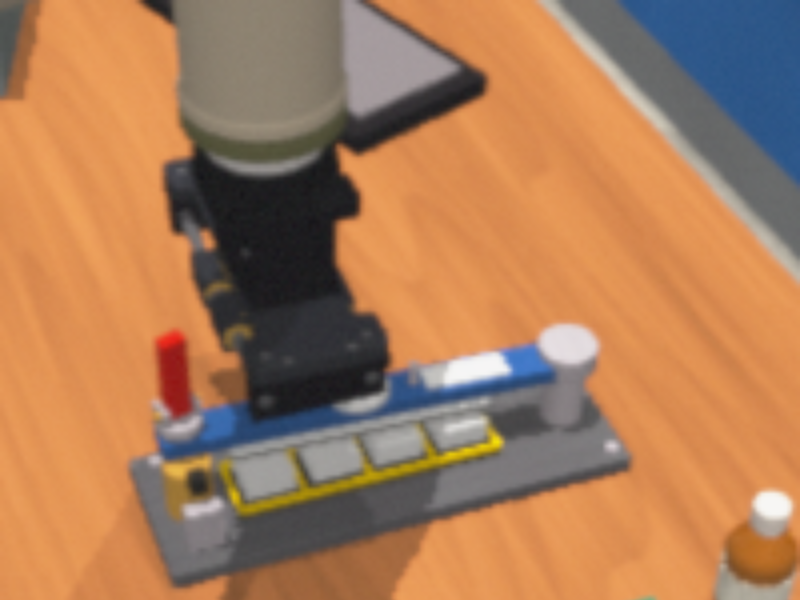

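Close to shut; keep pushing gently until force rises.

Call:
apply_moves --increments '[{"grip":255,"xyz":[-4,-1,1],"rotation":[0,0,-1.4]},{"grip":255,"xyz":[-6,-1,1],"rotation":[0,0,-1.4]},{"grip":255,"xyz":[-8,-1,1],"rotation":[0,0,-1.4]},{"grip":255,"xyz":[-8,-1,1],"rotation":[0,0,-1.4]}]'

```text
time: 29.68
ee_pos: [0.5347, 0.13, 0.0551]
eef_rot: [0.722, 0.691, 0.005, 0.001]
ft_force: [1.2, 3.5, 2.0]
width: 0.0003
```

Run:
```python
from bar import *
show(); 
for o in (23,20): p,y=pose(0,off=o); plan([*p,0.055],y)
```

```text
t 29.68 p [534.7 130.   55.1] yaw 87.5 w 0.3 F [1.2 3.5 2. ] q [ 0.66  0.73 -1.28  1.81  0.76  1.19  0.67]
plan xyz [ 0.9 -0.7  0.1] rot [ 0.5 -0.3 -0. ]
plan xyz [-2.1 -0.7  0.1] rot [ 0.5 -0.3 -0. ]
```

Call:
apply_moves --increments '[{"grip":255,"xyz":[-2,0,0],"rotation":[0,0,0]},{"grip":255,"xyz":[-3,0,0],"rotation":[0,0,0]},{"grip":255,"xyz":[-4,0,0],"rotation":[0,0,0]},{"grip":255,"xyz":[-4,0,0],"rotation":[0,0,0]}]'

```text
time: 30.18
ee_pos: [0.5346, 0.1296, 0.0552]
eef_rot: [0.722, 0.692, 0.008, -0.001]
ft_force: [5.0, 18.0, -7.2]
width: 0.0004
```

Call:
apply_moves --increments '[{"grip":255,"xyz":[8,0,0],"rotation":[0,0,0]},{"grip":255,"xyz":[15,0,0],"rotation":[0,0,0]},{"grip":255,"xyz":[15,0,-60],"rotation":[0,0,0]},{"grip":255,"xyz":[15,0,-120],"rotation":[0,0,0]},{"grip":160,"xyz":[15,0,-170],"rotation":[0,0,0]}]'

```text
time: 30.8
ee_pos: [0.5334, 0.1422, 0.2272]
eef_rot: [0.722, 0.692, 0.007, -0.0]
ft_force: [1.1, -0.2, -0.1]
width: 0.0048
```

Call:
apply_moves --increments '[{"grip":100,"xyz":[0,10,-20],"rotation":[0,0,0]},{"grip":100,"xyz":[0,10,-20],"rotation":[0,0,0]},{"grip":100,"xyz":[0,10,-20],"rotation":[0,0,0]}]'

```text
time: 31.18
ee_pos: [0.5427, 0.1411, 0.2462]
eef_rot: [0.722, 0.692, 0.006, -0.001]
ft_force: [-0.2, 0.5, -0.2]
width: 0.0324
```

Run:
```python
from bar import *
show(); 
c=cam("wrist"); cv2.imwrite("pics/w15.png",c["img"]); np.savez("w15.npz",**c)
P=cloud(c); hsv=cv2.cvtColor(c["img"],cv2.COLOR_BGR2HSV)
def rep(n,m):
    p=(P[m][:,:2]*1000).astype(np.float32)
    if len(p)>5: print(n,len(p),cv2.minAreaRect(p),np.round(np.percentile(P[m][:,2],[5,50,95])*1000))
blue=(cv2.inRange(hsv,(100,120,60),(118,255,255))>0)&(P[...,2]>0.055)&(P[...,2]<.066)
rep("bar",blue); p=(P[blue][:,:2]*1000).astype(np.float32); print(np.ravel(cv2.fitLine(p,2,0,.01,.01)))
red=(cv2.inRange(hsv,(0,180,60),(8,255,255))>0)
box=(P[...,0]>.4)&(P[...,0]<.55)&(P[...,1]>.05)&(P[...,1]<.2)
rep("lever",red&box); rep("levertop",red&box&(P[...,2]>.124))
org=(cv2.inRange(hsv,(9,180,120),(18,255,255))>0)&(P[...,2]>.095)&(P[...,2]<.106); rep("cap",org)
t=cam("top"); cv2.imwrite("pics/t15.png",cv2.resize(t["img"][150:330,160:340],(600,600)))
s=cam("side"); cv2.imwrite("pics/s15.png",cv2.resize(s["img"][110:300,220:420],(800,760))[:600])
```

```text
t 31.18 p [542.7 141.1 246.2] yaw 87.6 w 32.4 F [-0.2  0.5 -0.2] q [ 0.72  0.54 -1.42  1.57  0.54  1.48  0.81]
bar 2314 ((563.25, 107.82463073730469), (24.850479125976562, 211.92428588867188), 87.44442749023438) [60. 61. 63.]
[9.9999774e-01 2.1323580e-03 5.3209985e+02 1.1050937e+02]
lever 283 ((469.6929626464844, 112.09878540039062), (14.654173851013184, 9.55077838897705), 15.711556434631348) [ 99. 129. 130.]
levertop 209 ((469.6929626464844, 112.09878540039062), (14.654173851013184, 9.55077838897705), 15.711556434631348) [128. 129. 130.]
cap 385 ((574.8054809570312, 106.47998046875), (21.313743591308594, 20.876754760742188), 43.13191604614258) [ 99. 100. 101.]
```

View pics/w15.png

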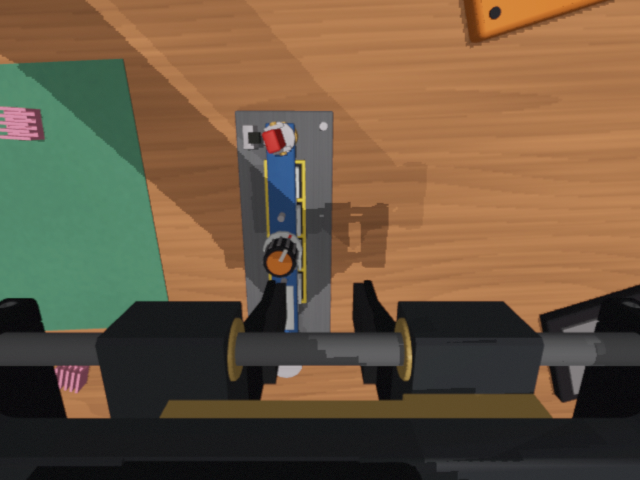

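View pics/s15.png

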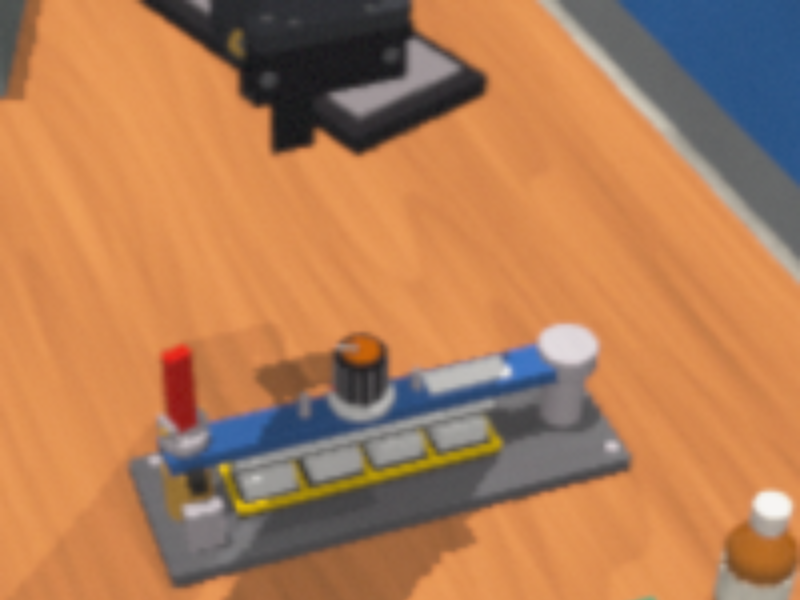

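Bar is parallel to the rims (87.4° vs 87.5°), so it is shut. The lever top at (470,111.5) mm has its long axis at about 15.7°, so roughly 288° of turn remain. I'll go above the lever with jaws at 15.7°.

Run:
```python
from h import *
plan([.4698,.1115,.22],15.7)
```

```text
plan xyz [-33.1 -71.7  25.3] rot [ 0.  -0.8 71.9]
```

Call:
apply_moves --increments '[{"grip":100,"xyz":[-10,-15,0],"rotation":[0,0,36]},{"grip":100,"xyz":[-10,-15,0],"rotation":[0,0,36]},{"grip":100,"xyz":[-10,-15,0],"rotation":[0,0,36]}]'

```text
time: 31.7
ee_pos: [0.5267, 0.1316, 0.2453]
eef_rot: [0.887, 0.462, 0.005, -0.003]
ft_force: [0.3, 0.3, 0.3]
width: 0.0526
```

Run:
```python
from h import *
show();plan([.4698,.1115,.22],15.7)
```

```text
t 31.7 p [526.7 131.6 245.3] yaw 55.0 w 52.6 F [0.3 0.3 0.3] q [ 0.74  0.42 -1.34  1.62  0.41  1.42  0.33]
plan xyz [-49.4 -35.1  24.7] rot [-0.2 -0.7 39.3]
```

Call:
apply_moves --increments '[{"grip":100,"xyz":[-25,-17,10],"rotation":[0,0,20]},{"grip":100,"xyz":[-49,-35,20],"rotation":[0,-0.7,39.5]},{"grip":100,"xyz":[-49,-35,25],"rotation":[0,-0.7,39.5]},{"grip":100,"xyz":[-49,-35,25],"rotation":[0,-0.7,39.5]},{"grip":100,"xyz":[-49,-35,25],"rotation":[0,-0.7,39.5]}]'

```text
time: 32.33
ee_pos: [0.4698, 0.1116, 0.2193]
eef_rot: [0.991, 0.135, -0.001, -0.001]
ft_force: [0.2, 0.5, -0.4]
width: 0.053
```

Run:
```python
from h import *
show();plan([.4698,.1115,.10],15.7)
c=cam("wrist"); cv2.imwrite("pics/w16.png",c["img"]); np.savez("w16.npz",**c)
P=cloud(c); hsv=cv2.cvtColor(c["img"],cv2.COLOR_BGR2HSV)
red=(cv2.inRange(hsv,(0,180,60),(8,255,255))>0)|(cv2.inRange(hsv,(172,180,60),(180,255,255))>0)
m=red&(P[...,2]>.124)&(P[...,2]<.14)
print(m.sum(),cv2.minAreaRect((P[m][:,:2]*1000).astype(np.float32)))
```

```text
t 32.33 p [469.8 111.6 219.3] yaw 15.5 w 53.0 F [ 0.2  0.5 -0.4] q [ 0.88  0.2  -1.3   1.79  0.2   1.3  -0.2 ]
plan xyz [  0.3   0.5 119.3] rot [-0.2  0.1 -0.2]
283 ((469.5544128417969, 112.15449523925781), (15.017110824584961, 8.813950538635254), 15.591650009155273)
```

View pics/w16.png

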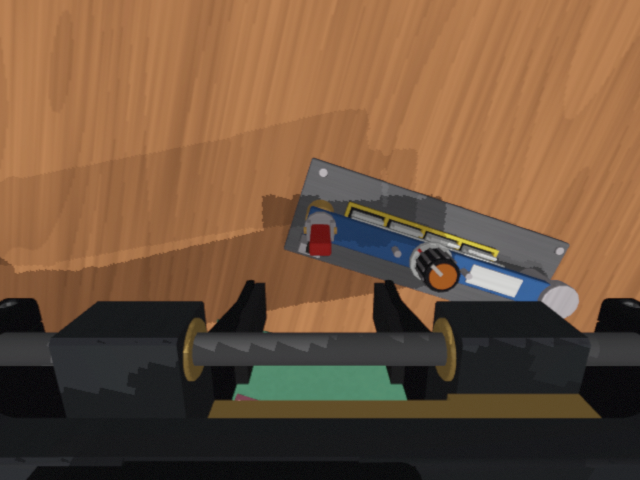

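Call:
apply_moves --increments '[{"grip":110,"xyz":[0,0.5,50],"rotation":[0,0,0]},{"grip":120,"xyz":[0,0.5,95],"rotation":[0,0,0]},{"grip":130,"xyz":[0,0.5,119],"rotation":[0,0,0]},{"grip":140,"xyz":[0,0.5,119],"rotation":[0,0,0]},{"grip":140,"xyz":[0,0.5,119],"rotation":[0,0,0]}]'

```text
time: 33.0
ee_pos: [0.4701, 0.112, 0.1014]
eef_rot: [0.991, 0.137, -0.001, -0.002]
ft_force: [0.1, 0.1, -0.1]
width: 0.0401
```

Run:
```python
from h import *
show();plan([.4698,.1115,.10],15.7)
```

```text
t 33.0 p [470.1 112.  101.4] yaw 15.8 w 40.1 F [ 0.1  0.1 -0.1] q [ 0.72  0.37 -1.19  1.93  0.38  1.1  -0.35]
plan xyz [-0.5  0.4  1.4] rot [-0.2  0.1  0.1]
```

Call:
apply_moves --increments '[{"grip":255,"xyz":[-0.5,0.5,1.5],"rotation":[0,0,0]},{"grip":255,"xyz":[-0.5,0.5,1.5],"rotation":[0,0,0]},{"grip":255,"xyz":[-0.5,0.5,1.5],"rotation":[0,0,0]},{"grip":255,"xyz":[-0.5,0.5,1.5],"rotation":[0,0,0]},{"grip":255,"xyz":[-0.5,0.5,1.5],"rotation":[0,0,0]}]' --squeeze 25

```text
time: 33.62
ee_pos: [0.4701, 0.1114, 0.1001]
eef_rot: [0.991, 0.137, -0.0, -0.002]
ft_force: [0.9, 0.5, 2.2]
width: 0.0155
```

Call:
apply_moves --increments '[{"grip":255,"xyz":[0,0,0.1],"rotation":[0,0,8]},{"grip":255,"xyz":[0,0,0.1],"rotation":[0,0,16]},{"grip":255,"xyz":[0,0,0.2],"rotation":[0,0,24]},{"grip":255,"xyz":[0,0,0.3],"rotation":[0,0,32]},{"grip":255,"xyz":[0,0,0.4],"rotation":[0,0,40]}]'

```text
time: 34.25
ee_pos: [0.4706, 0.1114, 0.0998]
eef_rot: [0.977, -0.212, -0.001, -0.002]
ft_force: [2.7, -0.1, -0.2]
width: 0.0153
```

Run:
```python
from h import *
show();print(st()["torque"])
```

```text
t 34.25 p [470.6 111.4  99.8] yaw -24.5 w 15.3 F [ 2.7 -0.1 -0.2] q [ 0.62  0.3  -1.05  1.94  0.3   1.07 -0.98]
[-0.1665395  -0.78883031  0.02772948]
```

Call:
apply_moves --increments '[{"grip":255,"xyz":[0,0,0.1],"rotation":[0,0,8]},{"grip":255,"xyz":[0,0,0.1],"rotation":[0,0,16]},{"grip":255,"xyz":[0,0,0.2],"rotation":[0,0,24]},{"grip":255,"xyz":[0,0,0.3],"rotation":[0,0,32]},{"grip":255,"xyz":[0,0,0.4],"rotation":[0,0,40]}]'

```text
time: 34.88
ee_pos: [0.4711, 0.111, 0.0995]
eef_rot: [0.845, -0.536, -0.001, -0.001]
ft_force: [2.9, -1.8, -0.6]
width: 0.0155
```

Run:
```python
from h import *
show();print(st()["torque"]); plan([.4701,.1113,.0992],-100)
```

```text
t 34.88 p [471.1 111.   99.5] yaw -64.8 w 15.5 F [ 2.9 -1.8 -0.6] q [ 0.52  0.26 -0.92  1.94  0.24  1.05 -1.64]
[-0.48191507 -0.6973779   0.06813058]
plan xyz [-0.7  0.7  0.3] rot [-0.1  0.2 35.2]
```

Call:
apply_moves --increments '[{"grip":255,"xyz":[0,0,0.1],"rotation":[0,0,8]},{"grip":255,"xyz":[-0.5,0.3,0.1],"rotation":[0,0,16]},{"grip":255,"xyz":[-0.7,0.7,0.2],"rotation":[0,0,24]},{"grip":255,"xyz":[-0.7,0.7,0.3],"rotation":[0,0,32]},{"grip":255,"xyz":[-0.7,0.7,0.3],"rotation":[0,0,36]}]'

```text
time: 35.5
ee_pos: [0.4708, 0.1105, 0.0993]
eef_rot: [-0.636, 0.772, 0.0, 0.001]
ft_force: [3.6, -2.7, -1.8]
width: 0.0157
```

Call:
apply_moves --increments '[{"grip":140,"xyz":[0,0,0],"rotation":[0,0,0]},{"grip":140,"xyz":[0,0,0],"rotation":[0,0,0]},{"grip":140,"xyz":[0,0,0],"rotation":[0,0,0]},{"grip":130,"xyz":[0,0,-30],"rotation":[0,0,0]},{"grip":130,"xyz":[0,0,-60],"rotation":[0,0,0]}]'

```text
time: 36.12
ee_pos: [0.4703, 0.1106, 0.1598]
eef_rot: [-0.637, 0.771, 0.001, 0.001]
ft_force: [0.5, 0.3, 0.0]
width: 0.0421
```

```bash
cat > lev.py <<'E'
from h import *
def lev(c,zlo=.115,zhi=.14):
    P=cloud(c); hsv=cv2.cvtColor(c["img"],cv2.COLOR_BGR2HSV)
    red=(cv2.inRange(hsv,(0,160,50),(8,255,255))>0)|(cv2.inRange(hsv,(172,160,50),(180,255,255))>0)
    m=red&(P[...,2]>zlo)&(P[...,2]<zhi)&(P[...,0]>.4)&(P[...,0]<.54)&(P[...,1]>.03)&(P[...,1]<.2)
    if m.sum()>10: print("lever",m.sum(),cv2.minAreaRect((P[m][:,:2]*1000).astype(np.float32)),np.median(P[m][:,2]))
E
python3 - <<'E'
from lev import *
show(); plan([.47,.1113,.1],80.7)
c=cam("wrist"); cv2.imwrite("pics/w17.png",c["img"]); lev(c); lev(cam("top"));lev(cam("side"))
E
```

```text
t 36.12 p [470.3 110.6 159.8] yaw -100.9 w 42.1 F [0.5 0.3 0. ] q [ 0.47  0.15 -0.85  1.88  0.12  1.16 -2.18]
plan xyz [-0.5  0.4 59.8] rot [  0.2   0.  178.4]
lever 655 ((470.4354553222656, 111.4266357421875), (15.4037504196167, 10.381149291992188), 77.64022827148438) 0.12773685427540962
lever 29 ((467.1068115234375, 105.6693115234375), (9.579896926879883, 8.898194313049316), 78.96504211425781) 0.12228381182864378
```

View pics/w17.png

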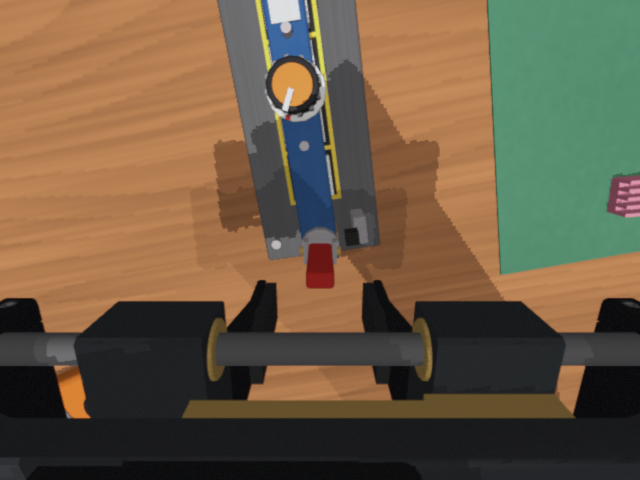

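Call:
apply_moves --increments '[{"grip":130,"xyz":[0,0,0],"rotation":[0,0,-53]},{"grip":130,"xyz":[0,0,0],"rotation":[0,0,-53]},{"grip":130,"xyz":[0,0,0],"rotation":[0,0,-53]},{"grip":130,"xyz":[0,0,0],"rotation":[0,0,-53]},{"grip":130,"xyz":[0,0,0],"rotation":[0,0,-53]}]'

```text
time: 36.9
ee_pos: [0.4709, 0.1106, 0.1594]
eef_rot: [0.915, -0.403, 0.001, -0.002]
ft_force: [0.6, -0.7, -0.2]
width: 0.0427
```

Call:
apply_moves --increments '[{"grip":130,"xyz":[0,0,0],"rotation":[0,0,-53]},{"grip":130,"xyz":[0,0,0],"rotation":[0,0,-53]},{"grip":130,"xyz":[0,0,0],"rotation":[0,0,-53]},{"grip":130,"xyz":[0,0,0],"rotation":[0,0,-53]},{"grip":130,"xyz":[0,0,0],"rotation":[0,0,-53]}]'

```text
time: 37.52
ee_pos: [0.4703, 0.1105, 0.1585]
eef_rot: [0.999, 0.051, 0.001, -0.001]
ft_force: [0.5, 0.5, -0.9]
width: 0.0424
```

Run:
```python
from lev import *
show(); plan([.4702,.1113,.16],79)
```

```text
t 37.52 p [470.3 110.5 158.5] yaw 5.8 w 42.4 F [ 0.5  0.5 -0.9] q [ 0.66  0.2  -1.06  1.88  0.19  1.17 -0.37]
plan xyz [-0.  -0.8 -1.5] rot [ -0.   -0.2 -73.2]
```

Call:
apply_moves --increments '[{"grip":130,"xyz":[0,-1,-1],"rotation":[0,0,-50]},{"grip":130,"xyz":[0,-1,-1],"rotation":[0,0,-50]},{"grip":130,"xyz":[0,-1,-1],"rotation":[0,0,-50]},{"grip":130,"xyz":[0,-1,-1],"rotation":[0,0,-50]},{"grip":130,"xyz":[0,-1,-1],"rotation":[0,0,-50]}]'

```text
time: 38.15
ee_pos: [0.4697, 0.1114, 0.1586]
eef_rot: [0.882, 0.47, 0.001, -0.001]
ft_force: [0.1, 0.1, -0.5]
width: 0.0427
```

Run:
```python
from lev import *
show(); plan([.4702,.1113,.16],79)
```

```text
t 38.15 p [469.7 111.4 158.6] yaw 56.1 w 42.7 F [ 0.1  0.1 -0.5] q [ 0.77  0.26 -1.2   1.87  0.26  1.18  0.46]
plan xyz [ 0.2  0.5 -1.4] rot [ -0.   -0.1 -22.9]
```

Call:
apply_moves --increments '[{"grip":130,"xyz":[0,0.5,0],"rotation":[0,0,-23]},{"grip":130,"xyz":[0,0.5,0],"rotation":[0,0,-23]},{"grip":130,"xyz":[0,0.5,0],"rotation":[0,0,-23]},{"grip":130,"xyz":[0,0.5,0],"rotation":[0,0,-23]}]'

```text
time: 38.65
ee_pos: [0.4698, 0.1112, 0.1581]
eef_rot: [0.772, 0.636, 0.001, -0.001]
ft_force: [-0.0, 0.2, -0.8]
width: 0.0428
```

Run:
```python
from lev import *
show(); plan([.4702,.1113,.099],79)
c=cam("wrist"); cv2.imwrite("pics/w18.png",c["img"]); lev(c)
```

```text
t 38.65 p [469.8 111.2 158.1] yaw 79.0 w 42.8 F [-0.   0.2 -0.8] q [ 0.82  0.3  -1.28  1.87  0.3   1.2   0.82]
plan xyz [ 0.1  0.4 59.1] rot [-0.1 -0.1 -0. ]
lever 634 ((469.3885498046875, 111.53727722167969), (15.40061092376709, 10.090717315673828), 75.45359802246094) 0.12757466448791488
```

Call:
apply_moves --increments '[{"grip":135,"xyz":[0,0.4,40],"rotation":[0,0,0]},{"grip":140,"xyz":[0,0.4,59],"rotation":[0,0,0]},{"grip":140,"xyz":[0,0.4,59],"rotation":[0,0,0]},{"grip":255,"xyz":[0,0.4,59],"rotation":[0,0,0]},{"grip":255,"xyz":[0,0.4,59],"rotation":[0,0,0]}]'

```text
time: 39.33
ee_pos: [0.4709, 0.1114, 0.1003]
eef_rot: [0.772, 0.636, 0.001, -0.001]
ft_force: [0.1, 0.2, -0.4]
width: 0.0264
```

Call:
apply_moves --increments '[{"grip":255,"xyz":[0,0,0],"rotation":[0,0,0]},{"grip":255,"xyz":[0,0,0],"rotation":[0,0,0]},{"grip":255,"xyz":[0,0,0],"rotation":[0,0,0]}]'

```text
time: 39.7
ee_pos: [0.4712, 0.1112, 0.1006]
eef_rot: [0.772, 0.635, 0.001, -0.0]
ft_force: [-1.1, -2.2, 5.2]
width: 0.0156
```

Run:
```python
from lev import *
show(); plan([.4702,.1113,.099],79)
```

```text
t 39.7 p [471.2 111.2 100.6] yaw 78.9 w 15.6 F [-1.1 -2.2  5.2] q [ 0.74  0.38 -1.21  1.93  0.4   1.1   0.74]
plan xyz [-0.1 -1.   1.6] rot [ 0.1 -0.1 -0.1]
```

Call:
apply_moves --increments '[{"grip":255,"xyz":[0,0,0.1],"rotation":[0,0,8]},{"grip":255,"xyz":[0,-0.5,0.1],"rotation":[0,0,16]},{"grip":255,"xyz":[0,-0.5,0.2],"rotation":[0,0,24]},{"grip":255,"xyz":[0,-0.5,0.3],"rotation":[0,0,32]},{"grip":255,"xyz":[0,-0.5,0.4],"rotation":[0,0,40]}]'

```text
time: 40.33
ee_pos: [0.471, 0.1109, 0.1004]
eef_rot: [0.944, 0.331, 0.001, -0.0]
ft_force: [-0.8, -3.2, 2.0]
width: 0.0158
```

Call:
apply_moves --increments '[{"grip":255,"xyz":[0,0,0.1],"rotation":[0,0,8]},{"grip":255,"xyz":[0,0,0.1],"rotation":[0,0,16]},{"grip":255,"xyz":[0,0,0.2],"rotation":[0,0,24]},{"grip":255,"xyz":[0,0,0.3],"rotation":[0,0,32]},{"grip":255,"xyz":[0,0,0.4],"rotation":[0,0,40]}]'

```text
time: 40.95
ee_pos: [0.4708, 0.1106, 0.1]
eef_rot: [1.0, -0.014, 0.001, -0.0]
ft_force: [-2.2, -2.0, 3.6]
width: 0.0155
```

Run:
```python
from lev import *
show(); print(st()["torque"]);plan([.4702,.1113,.099],-2)
```

```text
t 40.95 p [470.8 110.6 100. ] yaw -1.6 w 15.5 F [-2.2 -2.   3.6] q [ 0.53  0.27 -0.94  1.94  0.25  1.05 -0.54]
[-0.6269091   0.34794499  0.03727242]
plan xyz [-0.6 -0.7  1. ] rot [-0.1 -0.1  0.4]
```

Call:
apply_moves --increments '[{"grip":255,"xyz":[-0.5,-0.5,0.3],"rotation":[0,0,8]},{"grip":255,"xyz":[-0.5,-0.5,0.3],"rotation":[0,0,16]},{"grip":255,"xyz":[-0.5,-0.5,0.4],"rotation":[0,0,24]},{"grip":255,"xyz":[-0.5,-0.5,0.5],"rotation":[0,0,32]},{"grip":255,"xyz":[-0.5,-0.5,0.6],"rotation":[0,0,40]}]'

```text
time: 41.58
ee_pos: [0.4704, 0.1107, 0.0996]
eef_rot: [0.934, -0.357, 0.001, -0.0]
ft_force: [-1.5, -3.4, 5.4]
width: 0.0157
```

Call:
apply_moves --increments '[{"grip":255,"xyz":[0,0,0.1],"rotation":[0,0,8]},{"grip":255,"xyz":[0,0,0.1],"rotation":[0,0,16]},{"grip":255,"xyz":[0,0,0.2],"rotation":[0,0,24]},{"grip":255,"xyz":[0,0,0.3],"rotation":[0,0,32]},{"grip":255,"xyz":[0,0,0.4],"rotation":[0,0,38]}]'

```text
time: 42.2
ee_pos: [0.4701, 0.1108, 0.0993]
eef_rot: [0.766, -0.643, 0.001, -0.0]
ft_force: [-2.3, -0.5, 4.2]
width: 0.0155
```

Run:
```python
from lev import *
show(); print(st()["torque"]);plan([.4702,.1113,.0985],-92.5)
```

```text
t 42.2 p [470.1 110.8  99.3] yaw -80.1 w 15.5 F [-2.3 -0.5  4.2] q [ 0.36  0.22 -0.74  1.95  0.17  1.04 -1.86]
[-0.32010926  0.56830792  0.03728353]
plan xyz [-0.5 -0.2  0.8] rot [-0.1 -0.  12.4]
```

Call:
apply_moves --increments '[{"grip":255,"xyz":[-0.4,-0.2,0.2],"rotation":[0,0,5]},{"grip":255,"xyz":[-0.4,-0.2,0.3],"rotation":[0,0,10]},{"grip":255,"xyz":[-0.4,-0.2,0.3],"rotation":[0,0,14]},{"grip":255,"xyz":[-0.4,-0.2,0.3],"rotation":[0,0,14]}]'

```text
time: 42.7
ee_pos: [0.47, 0.1111, 0.0991]
eef_rot: [-0.681, 0.732, -0.001, 0.0]
ft_force: [-3.3, -3.0, 4.6]
width: 0.0161
```

Run:
```python
from lev import *
show(); print(st()["torque"])
```

```text
t 42.7 p [470.  111.1  99.1] yaw -94.1 w 16.1 F [-3.3 -3.   4.6] q [ 0.33  0.21 -0.71  1.95  0.16  1.03 -2.1 ]
[-0.57848538  0.66647913  0.21243725]
```

Call:
apply_moves --increments '[{"grip":255,"xyz":[0,0,0],"rotation":[0,0,3]},{"grip":255,"xyz":[0,0,0],"rotation":[0,0,5]},{"grip":255,"xyz":[0,0,0],"rotation":[0,0,5]}]'

```text
time: 43.08
ee_pos: [0.4702, 0.1112, 0.0992]
eef_rot: [-0.649, 0.761, -0.001, 0.0]
ft_force: [-0.0, -1.2, 2.9]
width: 0.0159
```

Run:
```python
from lev import *
show(); print(st()["torque"])
```

```text
t 43.08 p [470.2 111.2  99.2] yaw -99.0 w 15.9 F [-0.  -1.2  2.9] q [ 0.32  0.21 -0.7   1.95  0.16  1.03 -2.18]
[-0.40776987  0.04335789  0.43163197]
```

Call:
apply_moves --increments '[{"grip":140,"xyz":[0,0,0],"rotation":[0,0,0]},{"grip":140,"xyz":[0,0,0],"rotation":[0,0,0]},{"grip":140,"xyz":[0,0,0],"rotation":[0,0,0]},{"grip":130,"xyz":[0,0,-30],"rotation":[0,0,0]},{"grip":130,"xyz":[0,0,-70],"rotation":[0,0,0]}]'

```text
time: 43.7
ee_pos: [0.4693, 0.1112, 0.1693]
eef_rot: [-0.649, 0.761, 0.0, -0.0]
ft_force: [-0.1, -0.1, -0.5]
width: 0.0416
```

Run:
```python
from lev import *
show()
c=cam("wrist"); cv2.imwrite("pics/w19.png",c["img"]); lev(c,.12)
```

```text
t 43.7 p [469.3 111.2 169.3] yaw -99.0 w 41.6 F [-0.1 -0.1 -0.5] q [ 0.35  0.12 -0.71  1.88  0.09  1.18 -2.12]
lever 479 ((470.63018798828125, 111.86402130126953), (15.583498001098633, 9.992768287658691), 87.81244659423828) 0.1265270865800487
```

View pics/w19.png

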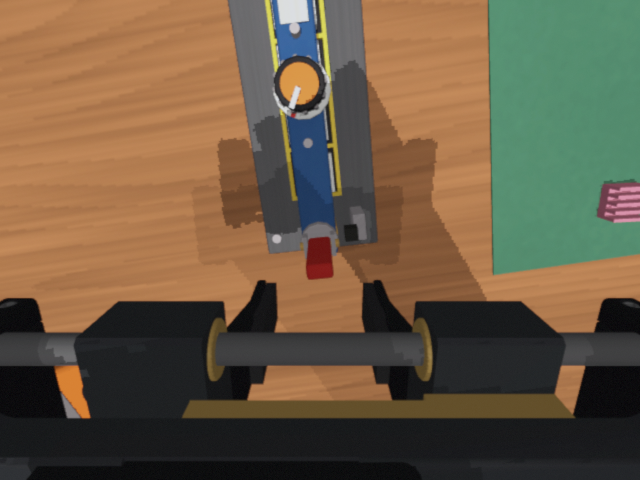

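Lever axis is now 87.8° (expected 87.5°) and has sunk 2.5 mm; with the torque rise, the bolt is snug. Now fold the lever away from the pivot, towards -x.

Run:
```python
from lev import *
plan([.4945,.110,.17],-92.5)
```

```text
plan xyz [ -1.3 -22.7   5. ] rot [-0.4  0.1 -6.5]
```

Call:
apply_moves --increments '[{"grip":255,"xyz":[-1,-23,0],"rotation":[0,0,-6.5]},{"grip":255,"xyz":[-1,-23,0],"rotation":[0,0,-6.5]},{"grip":255,"xyz":[-1,-23,0],"rotation":[0,0,-6.5]},{"grip":255,"xyz":[-1,-23,0],"rotation":[0,0,-6.5]},{"grip":255,"xyz":[-1,-23,0],"rotation":[0,0,-6.5]}]'

```text
time: 44.38
ee_pos: [0.4944, 0.1097, 0.1748]
eef_rot: [-0.691, 0.722, -0.002, 0.002]
ft_force: [0.2, -0.5, 0.9]
width: 0.0034
```

Run:
```python
from lev import *
show(); plan([.4945,.110,.1245],-92.5)
```

```text
t 44.38 p [494.4 109.7 174.8] yaw -92.5 w 3.4 F [ 0.2 -0.5  0.9] q [ 0.35  0.17 -0.71  1.82  0.12  1.19 -2.02]
plan xyz [-0.3  0.2 50.3] rot [-0.4  0.  -0. ]
```

Call:
apply_moves --increments '[{"grip":255,"xyz":[0,0,25],"rotation":[0,0,0]},{"grip":255,"xyz":[0,0,50],"rotation":[0,0,0]},{"grip":255,"xyz":[0,0,50],"rotation":[0,0,0]},{"grip":255,"xyz":[0,0,50],"rotation":[0,0,0]}]'

```text
time: 44.88
ee_pos: [0.4951, 0.11, 0.1258]
eef_rot: [-0.691, 0.722, -0.002, 0.003]
ft_force: [0.0, -0.0, 1.3]
width: 0.0004
```

Run:
```python
from lev import *
show()
for x,z in [(484.5,124.5),(473.4,124.4),(462.8,121.4),(453.3,115.7),(445.6,107.8),(440.2,98.2),(437.9,90.4)]: plan([x/1000,.1113+(.470-x/1000)*.0436,z/1000],-92.5)
```

```text
t 44.88 p [495.1 110.  125.8] yaw -92.5 w 0.4 F [ 0.  -0.   1.3] q [ 0.33  0.23 -0.71  1.87  0.17  1.09 -2.05]
plan xyz [-0.2 10.6  1.2] rot [-0.4  0.  -0. ]
plan xyz [-0.2 21.7  1.2] rot [-0.4  0.  -0. ]
plan xyz [-0.2 32.3  4.2] rot [-0.4  0.  -0. ]
plan xyz [-0.2 41.9  9.8] rot [-0.4  0.  -0. ]
plan xyz [-0.2 49.6 17.6] rot [-0.4  0.  -0. ]
plan xyz [-0.2 55.1 27.2] rot [-0.4  0.  -0. ]
plan xyz [-0.2 57.5 35. ] rot [-0.4  0.  -0. ]
```

Call:
apply_moves --increments '[{"grip":255,"xyz":[0,10.6,1],"rotation":[0,0,0]},{"grip":255,"xyz":[0,16,1],"rotation":[0,0,0]},{"grip":255,"xyz":[0,22,1],"rotation":[0,0,0]},{"grip":255,"xyz":[0,27,2.5],"rotation":[0,0,0]},{"grip":255,"xyz":[0,32,4],"rotation":[0,0,0]}]'

```text
time: 45.5
ee_pos: [0.4628, 0.1115, 0.1216]
eef_rot: [-0.691, 0.722, -0.002, 0.003]
ft_force: [1.8, 0.7, 0.2]
width: 0.0004
```

Run:
```python
from lev import *
show()
for x,z in [(453.3,115.7),(445.6,107.8),(440.2,98.2),(437.9,90.4),(437.5,86)]: plan([x/1000,.1113+(.470-x/1000)*.0436,z/1000],-92.5)
s=cam("side"); cv2.imwrite("pics/s20.png",cv2.resize(s["img"][110:300,220:420],(800,760))[:600])
```

```text
t 45.5 p [462.8 111.5 121.6] yaw -92.5 w 0.4 F [1.8 0.7 0.2] q [ 0.35  0.16 -0.72  1.95  0.12  1.07 -2.04]
plan xyz [-0.1  9.6  5.8] rot [-0.4  0.  -0. ]
plan xyz [-0.1 17.4 13.7] rot [-0.4  0.  -0. ]
plan xyz [-0.1 22.8 23.2] rot [-0.4  0.  -0. ]
plan xyz [-0.1 25.2 31. ] rot [-0.4  0.  -0. ]
plan xyz [-0.1 25.6 35.4] rot [-0.4  0.  -0. ]
```

View pics/s20.png

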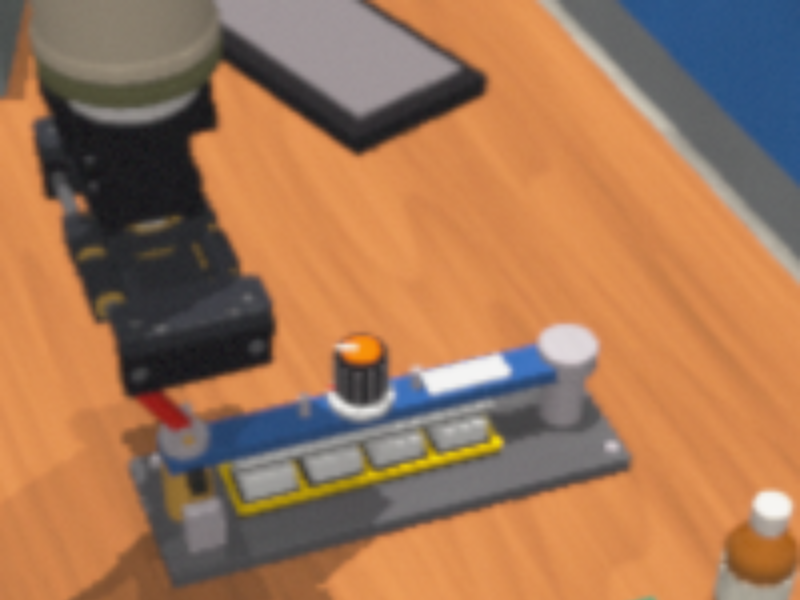

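Folding correctly; continue.

Call:
apply_moves --increments '[{"grip":255,"xyz":[0,9.6,6],"rotation":[0,0,0]},{"grip":255,"xyz":[0,17.4,14],"rotation":[0,0,0]},{"grip":255,"xyz":[0,23,23],"rotation":[0,0,0]},{"grip":255,"xyz":[0,25,29],"rotation":[0,0,0]},{"grip":255,"xyz":[0,25.5,32],"rotation":[0,0,0]}]'

```text
time: 46.18
ee_pos: [0.4367, 0.1127, 0.0894]
eef_rot: [-0.692, 0.722, -0.002, 0.002]
ft_force: [-8.0, -1.8, 27.4]
width: 0.0007
```

Call:
apply_moves --increments '[{"grip":255,"xyz":[0,0,1.5],"rotation":[0,0,0]},{"grip":255,"xyz":[0,0,3],"rotation":[0,0,0]},{"grip":255,"xyz":[0,0,3],"rotation":[0,0,0]}]'

```text
time: 46.55
ee_pos: [0.4368, 0.1134, 0.0885]
eef_rot: [-0.692, 0.722, -0.002, 0.002]
ft_force: [-14.6, -3.3, 39.0]
width: 0.0003
```

Run:
```python
from lev import *
show()
```

```text
t 46.55 p [436.8 113.4  88.5] yaw -92.5 w 0.3 F [-14.6  -3.3  39. ] q [ 0.34  0.15 -0.73  2.04  0.12  0.99 -2.07]
```

Call:
apply_moves --increments '[{"grip":255,"xyz":[0,0,-15],"rotation":[0,0,0]},{"grip":255,"xyz":[0,0,-60],"rotation":[0,0,0]},{"grip":255,"xyz":[0,-20,-120],"rotation":[0,0,0]},{"grip":255,"xyz":[0,-60,-130],"rotation":[0,0,0]},{"grip":200,"xyz":[0,-60,-130],"rotation":[0,0,0]}]'

```text
time: 47.18
ee_pos: [0.498, 0.1103, 0.2191]
eef_rot: [-0.691, 0.723, -0.002, 0.002]
ft_force: [0.0, 0.1, -0.5]
width: 0.0048
```

Run:
```python
from lev import *
show()
c=cam("wrist"); cv2.imwrite("pics/w21.png",c["img"]); np.savez("w21.npz",**c); lev(c,.06,.12)
P=cloud(c); hsv=cv2.cvtColor(c["img"],cv2.COLOR_BGR2HSV)
red=(cv2.inRange(hsv,(0,160,50),(8,255,255))>0)|(cv2.inRange(hsv,(172,160,50),(180,255,255))>0)
m=red&(P[...,0]>.4)&(P[...,0]<.48)&(P[...,2]>.06)&(P[...,1]>.05)&(P[...,1]<.2); q=P[m]*1000
for a,b in [(415,430),(430,445),(445,460),(460,475)]:
    k=(q[:,0]>a)&(q[:,0]<b)
    if k.any(): print(a,np.round(np.median(q[k],0),1))
org=(cv2.inRange(hsv,(9,180,120),(18,255,255))>0)&(P[...,2]>.09)&(P[...,2]<.106)
if org.any(): print("cap",cv2.minAreaRect((P[org][:,:2]*1000).astype(np.float32)))
```

```text
t 47.17 p [498.  110.3 219.1] yaw -92.6 w 4.8 F [ 0.   0.1 -0.5] q [ 0.37  0.14 -0.73  1.75  0.1   1.28 -2.  ]
lever 812 ((446.86090087890625, 113.47900390625), (14.891584396362305, 55.62831497192383), 87.54645538330078) 0.08107722552138376
415 [424.6 114.5  83.2]
430 [437.5 113.8  82.3]
445 [453.7 113.   81. ]
460 [467.5 112.4  80. ]
cap ((574.90625, 107.36665344238281), (21.25816535949707, 21.05136489868164), 43.80479431152344)
```

View pics/w21.png

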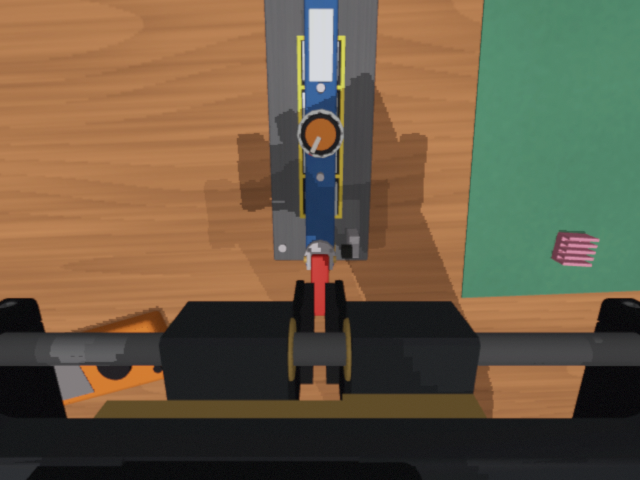

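Lever slope is 4.3° from horizontal (fold ≈1.496 rad), so it is fully folded. Now the knob at (574.9,106.7) mm: start at yaw about 60° for clockwise strokes.

Run:
```python
from h import *
plan([.5749,.1067,.17],60)
```

```text
plan xyz [  0.7 -78.6  48.5] rot [-1.000e-01 -3.000e-01 -1.525e+02]
```

Call:
apply_moves --increments '[{"grip":110,"xyz":[0,-78,20],"rotation":[0,0,-53]},{"grip":110,"xyz":[0,-78,40],"rotation":[0,0,-53]},{"grip":110,"xyz":[0,-78,40],"rotation":[0,0,-53]},{"grip":110,"xyz":[0,-78,40],"rotation":[0,0,-53]},{"grip":110,"xyz":[0,-78,40],"rotation":[0,0,-53]}]'

```text
time: 47.85
ee_pos: [0.573, 0.1077, 0.1776]
eef_rot: [0.942, -0.335, 0.001, -0.0]
ft_force: [0.4, 0.1, 0.3]
width: 0.0482
```

Call:
apply_moves --increments '[{"grip":110,"xyz":[0,0,0],"rotation":[0,0,-53]},{"grip":110,"xyz":[0,0,0],"rotation":[0,0,-53]},{"grip":110,"xyz":[0,0,0],"rotation":[0,0,-53]},{"grip":110,"xyz":[0,0,0],"rotation":[0,0,-53]},{"grip":110,"xyz":[0,0,0],"rotation":[0,0,-53]}]'

```text
time: 48.48
ee_pos: [0.5716, 0.1079, 0.1768]
eef_rot: [0.992, 0.125, -0.0, 0.001]
ft_force: [-0.1, -0.5, 0.9]
width: 0.0492
```

Run:
```python
from h import *
show(); plan([.5749,.1067,.17],60)
```

```text
t 48.48 p [571.6 107.9 176.8] yaw 14.3 w 49.2 F [-0.1 -0.5  0.9] q [ 0.52  0.45 -1.    1.61  0.39  1.3  -0.29]
plan xyz [2.9 2.  6.8] rot [  0.    0.1 -45.7]
```

Call:
apply_moves --increments '[{"grip":110,"xyz":[3,2,7],"rotation":[0,0,-45.5]},{"grip":110,"xyz":[3,2,7],"rotation":[0,0,-45.5]},{"grip":110,"xyz":[3,2,7],"rotation":[0,0,-45.5]},{"grip":110,"xyz":[3,2,7],"rotation":[0,0,-45.5]},{"grip":110,"xyz":[3,2,7],"rotation":[0,0,-45.5]}]'

```text
time: 49.1
ee_pos: [0.5737, 0.1069, 0.169]
eef_rot: [0.866, 0.501, -0.001, 0.0]
ft_force: [0.4, -0.0, 0.3]
width: 0.0493
```

Run:
```python
from h import *
show(); plan([.5749,.1067,.083],60)
c=cam("wrist"); cv2.imwrite("pics/w22.png",c["img"])
P=cloud(c); hsv=cv2.cvtColor(c["img"],cv2.COLOR_BGR2HSV)
org=(cv2.inRange(hsv,(9,180,80),(18,255,255))>0)&(P[...,2]>.09)&(P[...,2]<.106)
if org.any(): print("cap",cv2.minAreaRect((P[org][:,:2]*1000).astype(np.float32)))
```

```text
t 49.1 p [573.7 106.9 169. ] yaw 60.1 w 49.3 F [ 0.4 -0.   0.3] q [ 0.6   0.54 -1.15  1.61  0.5   1.33  0.43]
plan xyz [ 0.6  1.3 86. ] rot [-0.1  0.1  0.1]
cap ((575.3038940429688, 106.78421020507812), (21.73396873474121, 22.28681182861328), 61.23961639404297)
```

View pics/w22.png

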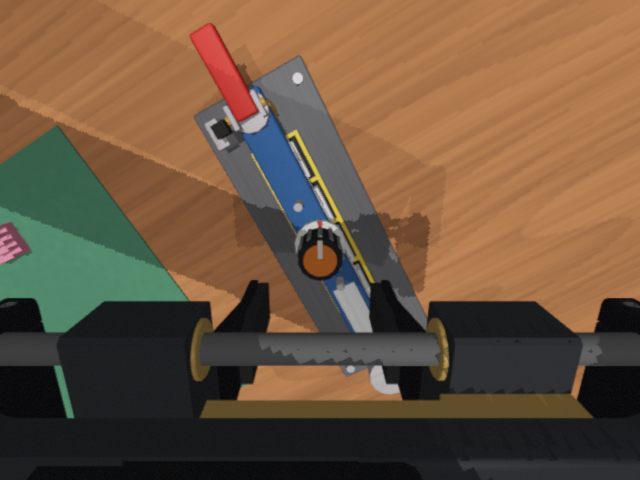

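Call:
apply_moves --increments '[{"grip":110,"xyz":[0.5,1.3,40],"rotation":[0,0,0]},{"grip":110,"xyz":[0.5,1.3,75],"rotation":[0,0,0]},{"grip":110,"xyz":[0.5,1.3,86],"rotation":[0,0,0]},{"grip":110,"xyz":[0.5,1.3,86],"rotation":[0,0,0]},{"grip":110,"xyz":[0.5,1.3,86],"rotation":[0,0,0]}]'

```text
time: 49.78
ee_pos: [0.5754, 0.1069, 0.0844]
eef_rot: [0.865, 0.501, -0.001, 0.0]
ft_force: [-0.5, -0.5, 0.0]
width: 0.0491
```

Run:
```python
from h import *
show(); plan([.575,.1067,.083],60)
```

```text
t 49.77 p [575.4 106.9  84.4] yaw 60.1 w 49.1 F [-0.5 -0.5  0. ] q [ 0.56  0.62 -1.08  1.69  0.59  1.19  0.38]
plan xyz [-0.4 -0.3  1.4] rot [0.  0.1 0.1]
```

Call:
apply_moves --increments '[{"grip":255,"xyz":[-0.4,-0.3,1],"rotation":[0,0,0]},{"grip":255,"xyz":[-0.4,-0.3,1],"rotation":[0,0,0]},{"grip":255,"xyz":[-0.4,-0.3,1],"rotation":[0,0,0]},{"grip":255,"xyz":[-0.4,-0.3,1],"rotation":[0,0,0]},{"grip":255,"xyz":[-0.4,-0.3,1],"rotation":[0,0,0]}]' --squeeze 25

```text
time: 50.4
ee_pos: [0.5751, 0.1065, 0.0836]
eef_rot: [0.865, 0.501, -0.001, 0.001]
ft_force: [-1.4, -2.0, 5.1]
width: 0.0292
```

Call:
apply_moves --increments '[{"grip":255,"xyz":[0,0,0],"rotation":[0,0,8]},{"grip":255,"xyz":[0,0,0],"rotation":[0,0,16]},{"grip":255,"xyz":[0,0,0],"rotation":[0,0,24]},{"grip":255,"xyz":[0,0,0],"rotation":[0,0,32]},{"grip":255,"xyz":[0,0,0],"rotation":[0,0,40]}]'

```text
time: 51.02
ee_pos: [0.5752, 0.1066, 0.0837]
eef_rot: [0.985, 0.173, -0.0, 0.001]
ft_force: [-0.6, -0.4, 1.7]
width: 0.0297
```

Run:
```python
from h import *
show(); print(st()["torque"])
```

```text
t 51.02 p [575.2 106.6  83.7] yaw 19.9 w 29.7 F [-0.6 -0.4  1.7] q [ 0.47  0.55 -0.94  1.7   0.49  1.15 -0.26]
[-0.14199354 -0.10074666  0.03492408]
```

Call:
apply_moves --increments '[{"grip":255,"xyz":[0,0,0],"rotation":[0,0,8]},{"grip":255,"xyz":[0,0,0],"rotation":[0,0,16]},{"grip":255,"xyz":[0,0,0],"rotation":[0,0,24]},{"grip":255,"xyz":[0,0,0],"rotation":[0,0,32]},{"grip":255,"xyz":[0,0,0],"rotation":[0,0,40]}]'

```text
time: 51.65
ee_pos: [0.5755, 0.1066, 0.0837]
eef_rot: [0.984, -0.177, 0.0, 0.001]
ft_force: [0.6, -0.6, 1.0]
width: 0.0297
```

Call:
apply_moves --increments '[{"grip":255,"xyz":[0,0,0],"rotation":[0,0,8]},{"grip":255,"xyz":[0,0,0],"rotation":[0,0,16]},{"grip":255,"xyz":[0,0,0],"rotation":[0,0,24]},{"grip":255,"xyz":[0,0,0],"rotation":[0,0,32]},{"grip":255,"xyz":[0,0,0],"rotation":[0,0,40]}]'

```text
time: 52.28
ee_pos: [0.5756, 0.1065, 0.0837]
eef_rot: [0.863, -0.505, 0.001, 0.0]
ft_force: [0.2, -1.3, 1.6]
width: 0.0295
```

Call:
apply_moves --increments '[{"grip":255,"xyz":[0,0,0],"rotation":[0,0,8]},{"grip":255,"xyz":[0,0,0],"rotation":[0,0,16]},{"grip":255,"xyz":[0,0,0],"rotation":[0,0,24]},{"grip":255,"xyz":[0,0,0],"rotation":[0,0,32]},{"grip":255,"xyz":[0,0,0],"rotation":[0,0,40]}]'

```text
time: 52.9
ee_pos: [0.5757, 0.1063, 0.0837]
eef_rot: [-0.637, 0.771, -0.001, -0.0]
ft_force: [-0.2, -1.6, 2.1]
width: 0.0294
```

Run:
```python
from h import *
show(); print(st()["torque"])
```

```text
t 52.9 p [575.7 106.3  83.7] yaw -100.9 w 29.4 F [-0.2 -1.6  2.1] q [ 0.19  0.43 -0.55  1.71  0.25  1.07 -2.21]
[-0.32356833  0.10326783  0.0777015 ]
```

Call:
apply_moves --increments '[{"grip":110,"xyz":[0,0,0],"rotation":[0,0,0]},{"grip":110,"xyz":[0,0,0],"rotation":[0,0,0]},{"grip":110,"xyz":[0,0,0],"rotation":[0,0,0]},{"grip":110,"xyz":[0,0,-35],"rotation":[0,0,0]},{"grip":110,"xyz":[0,0,-80],"rotation":[0,0,0]}]'

```text
time: 53.52
ee_pos: [0.5749, 0.1063, 0.1637]
eef_rot: [-0.637, 0.771, -0.0, -0.001]
ft_force: [1.1, -0.3, -0.0]
width: 0.0492
```

Run:
```python
from h import *
show()
c=cam("wrist"); cv2.imwrite("pics/w23.png",c["img"])
```

```text
t 53.52 p [574.9 106.3 163.7] yaw -100.8 w 49.2 F [ 1.1 -0.3 -0. ] q [ 0.21  0.35 -0.57  1.63  0.2   1.22 -2.17]
```

View pics/w23.png

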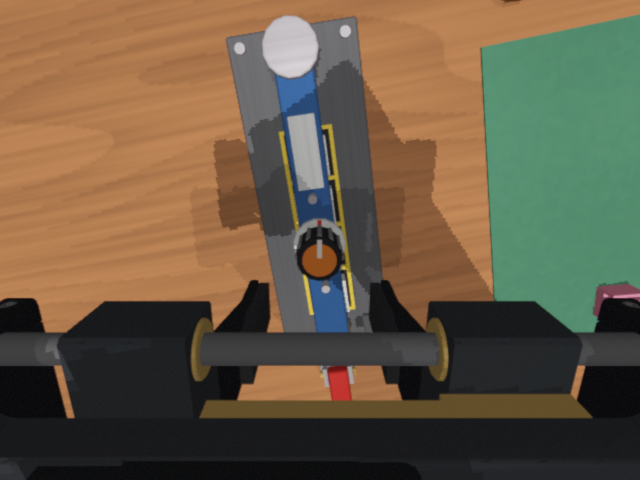

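Call:
apply_moves --increments '[{"grip":110,"xyz":[0,0,0],"rotation":[0,0,-53]},{"grip":110,"xyz":[0,0,0],"rotation":[0,0,-53]},{"grip":110,"xyz":[0,0,0],"rotation":[0,0,-53]},{"grip":110,"xyz":[0,0,0],"rotation":[0,0,-53]},{"grip":110,"xyz":[0,0,0],"rotation":[0,0,-53]}]'

```text
time: 54.2
ee_pos: [0.5779, 0.1075, 0.1707]
eef_rot: [0.916, -0.402, 0.004, -0.001]
ft_force: [-0.6, 0.8, -0.1]
width: 0.0497
```

Call:
apply_moves --increments '[{"grip":110,"xyz":[0,0,0],"rotation":[0,0,-53]},{"grip":110,"xyz":[0,0,0],"rotation":[0,0,-53]},{"grip":110,"xyz":[0,0,0],"rotation":[0,0,-53]},{"grip":110,"xyz":[0,0,0],"rotation":[0,0,-53]},{"grip":110,"xyz":[0,0,0],"rotation":[0,0,-53]}]'

```text
time: 54.82
ee_pos: [0.5779, 0.1075, 0.1705]
eef_rot: [0.999, 0.052, 0.004, 0.0]
ft_force: [-0.2, 0.8, -0.2]
width: 0.0495
```

Call:
apply_moves --increments '[{"grip":110,"xyz":[0,0,0],"rotation":[0,0,-53]},{"grip":110,"xyz":[0,0,0],"rotation":[0,0,-53]},{"grip":110,"xyz":[0,0,0],"rotation":[0,0,-53]},{"grip":110,"xyz":[0,0,0],"rotation":[0,0,-53]},{"grip":110,"xyz":[0,0,0],"rotation":[0,0,-53]}]'

```text
time: 55.45
ee_pos: [0.5779, 0.1074, 0.1704]
eef_rot: [0.869, 0.496, 0.004, 0.002]
ft_force: [-0.6, 0.6, 0.6]
width: 0.0492
```

Run:
```python
from h import *
show(); plan([.5752,.1065,.0835],60)
```

```text
t 55.45 p [577.9 107.4 170.4] yaw 59.4 w 49.2 F [-0.6  0.6  0.6] q [ 0.55  0.49 -1.05  1.61  0.44  1.29  0.47]
plan xyz [-2.6 -2.5 86.9] rot [ 0.4 -0.2 -0.6]
```

Call:
apply_moves --increments '[{"grip":110,"xyz":[-2.6,-2.5,40],"rotation":[0.4,0,0]},{"grip":110,"xyz":[-2.6,-2.5,75],"rotation":[0.4,0,0]},{"grip":110,"xyz":[-2.6,-2.5,87],"rotation":[0.4,0,0]},{"grip":110,"xyz":[-2.6,-2.5,87],"rotation":[0.4,0,0]},{"grip":110,"xyz":[-2.6,-2.5,87],"rotation":[0.4,0,0]}]'

```text
time: 56.08
ee_pos: [0.576, 0.1069, 0.0849]
eef_rot: [0.869, 0.496, 0.003, -0.001]
ft_force: [-0.1, 0.4, 0.4]
width: 0.0496
```

Run:
```python
from h import *
show(); plan([.575,.1065,.0835],60)
```

```text
t 56.08 p [576.  106.9  84.9] yaw 59.4 w 49.6 F [-0.1  0.4  0.4] q [ 0.51  0.57 -0.99  1.7   0.52  1.15  0.41]
plan xyz [-0.9 -0.6  1.4] rot [ 0.1 -0.3 -0.6]
```

Call:
apply_moves --increments '[{"grip":255,"xyz":[-0.9,-0.6,1],"rotation":[0,0,0]},{"grip":255,"xyz":[-0.9,-0.6,1],"rotation":[0,0,0]},{"grip":255,"xyz":[-0.9,-0.6,1],"rotation":[0,0,0]},{"grip":255,"xyz":[-0.9,-0.6,1],"rotation":[0,0,0]},{"grip":255,"xyz":[-0.9,-0.6,1],"rotation":[0,0,0]}]' --squeeze 25

```text
time: 56.7
ee_pos: [0.5752, 0.1064, 0.0842]
eef_rot: [0.869, 0.496, 0.003, -0.001]
ft_force: [-1.4, -0.7, 5.1]
width: 0.0296
```

Call:
apply_moves --increments '[{"grip":255,"xyz":[0,0,0],"rotation":[0,0,8]},{"grip":255,"xyz":[0,0,0],"rotation":[0,0,16]},{"grip":255,"xyz":[0,0,0],"rotation":[0,0,24]},{"grip":255,"xyz":[0,0,0],"rotation":[0,0,32]},{"grip":255,"xyz":[0,0,0],"rotation":[0,0,40]}]'

```text
time: 57.32
ee_pos: [0.5753, 0.1065, 0.0842]
eef_rot: [0.986, 0.166, 0.003, -0.002]
ft_force: [0.1, -0.3, 1.7]
width: 0.0294
```

Run:
```python
from h import *
show(); print(st()["torque"])
```

```text
t 57.33 p [575.3 106.5  84.2] yaw 19.2 w 29.4 F [ 0.1 -0.3  1.7] q [ 0.42  0.51 -0.86  1.7   0.42  1.12 -0.23]
[-0.13976489 -0.13593914  0.0284113 ]
```

Call:
apply_moves --increments '[{"grip":255,"xyz":[0,0,0],"rotation":[0,0,8]},{"grip":255,"xyz":[0,0,0],"rotation":[0,0,16]},{"grip":255,"xyz":[0,0,0],"rotation":[0,0,24]},{"grip":255,"xyz":[0,0,0],"rotation":[0,0,32]},{"grip":255,"xyz":[0,0,0],"rotation":[0,0,40]}]'

```text
time: 57.95
ee_pos: [0.5755, 0.1065, 0.0842]
eef_rot: [0.983, -0.183, 0.002, -0.002]
ft_force: [0.2, -0.1, 1.1]
width: 0.0295
```

Run:
```python
from h import *
show(); print(st()["torque"])
```

```text
t 57.95 p [575.5 106.5  84.2] yaw -21.1 w 29.5 F [ 0.2 -0.1  1.1] q [ 0.32  0.47 -0.72  1.71  0.34  1.09 -0.87]
[-0.2016395  -0.23594595  0.11750086]
```

Call:
apply_moves --increments '[{"grip":255,"xyz":[0,0,0],"rotation":[0,0,8]},{"grip":255,"xyz":[0,0,0],"rotation":[0,0,16]},{"grip":255,"xyz":[0,0,0],"rotation":[0,0,24]},{"grip":255,"xyz":[0,0,0],"rotation":[0,0,32]},{"grip":255,"xyz":[0,0,0],"rotation":[0,0,40]}]'

```text
time: 58.58
ee_pos: [0.5756, 0.1063, 0.0842]
eef_rot: [0.86, -0.51, 0.001, -0.003]
ft_force: [0.7, -0.9, 1.2]
width: 0.0295
```

Run:
```python
from h import *
show(); print(st()["torque"])
```

```text
t 58.58 p [575.6 106.3  84.2] yaw -61.3 w 29.5 F [ 0.7 -0.9  1.2] q [ 0.22  0.43 -0.59  1.71  0.27  1.07 -1.53]
[-0.50974706 -0.1607354   0.05804449]
```

Call:
apply_moves --increments '[{"grip":255,"xyz":[0,0,0],"rotation":[0,0,8]},{"grip":255,"xyz":[0,0,0],"rotation":[0,0,16]},{"grip":255,"xyz":[0,0,0],"rotation":[0,0,24]},{"grip":255,"xyz":[0,0,0],"rotation":[0,0,32]},{"grip":255,"xyz":[0,0,0],"rotation":[0,0,40]}]'

```text
time: 59.2
ee_pos: [0.5756, 0.1061, 0.0842]
eef_rot: [-0.632, 0.775, -0.0, 0.003]
ft_force: [-0.3, -1.1, 1.9]
width: 0.0294
```

Run:
```python
from h import *
show(); print(st()["torque"])
```

```text
t 59.2 p [575.6 106.1  84.2] yaw -101.6 w 29.4 F [-0.3 -1.1  1.9] q [ 0.13  0.41 -0.47  1.72  0.21  1.06 -2.18]
[-0.58111275  0.17371279  0.15881159]
```

Call:
apply_moves --increments '[{"grip":110,"xyz":[0,0,0],"rotation":[0,0,0]},{"grip":110,"xyz":[0,0,0],"rotation":[0,0,0]},{"grip":110,"xyz":[0,0,0],"rotation":[0,0,0]},{"grip":110,"xyz":[0,0,-35],"rotation":[0,0,0]},{"grip":110,"xyz":[0,0,-80],"rotation":[0,0,0]}]'

```text
time: 59.82
ee_pos: [0.5744, 0.1056, 0.1641]
eef_rot: [-0.633, 0.774, 0.0, 0.002]
ft_force: [1.0, 0.2, 0.2]
width: 0.0492
```

Run:
```python
from h import *
show()
c=cam("wrist"); im=c["img"]; cv2.imwrite("pics/w24.png",im); cv2.imwrite("pics/w24z.png",cv2.resize(im[190:300,250:390],(700,550),interpolation=2))
```

```text
t 59.83 p [574.4 105.6 164.1] yaw -101.5 w 49.2 F [1.  0.2 0.2] q [ 0.15  0.33 -0.49  1.64  0.16  1.21 -2.15]
```

View pics/w24z.png

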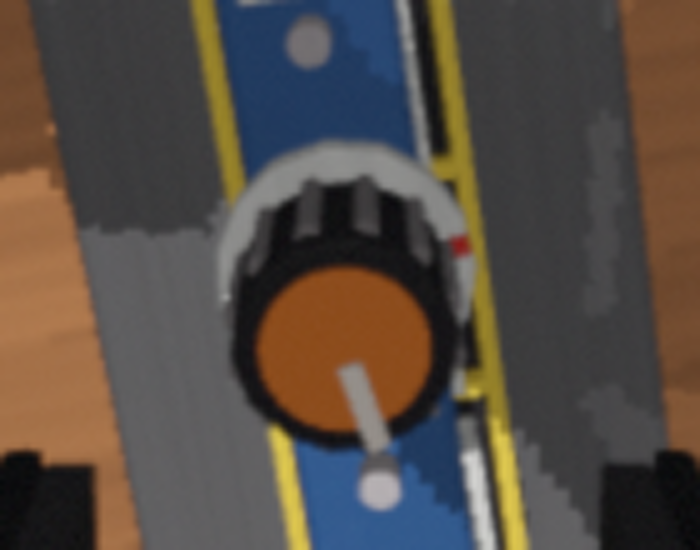

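Red collar mark has turned ~92° while the white thimble mark turned ~161° in the last stroke: the collar stopped and the clutch slipped about 69° (≈4 clicks). Retreat and do final checks.

Call:
apply_moves --increments '[{"grip":110,"xyz":[60,0,-60],"rotation":[0,0,0]},{"grip":110,"xyz":[120,30,-80],"rotation":[0,0,0]},{"grip":110,"xyz":[200,60,-80],"rotation":[0,0,0]},{"grip":110,"xyz":[250,60,-80],"rotation":[0,0,0]},{"grip":110,"xyz":[300,60,-80],"rotation":[0,0,0]}]'

```text
time: 60.5
ee_pos: [0.4631, -0.1551, 0.2488]
eef_rot: [-0.633, 0.774, -0.003, 0.006]
ft_force: [0.3, 0.4, -0.3]
width: 0.0493
```

Run:
```python
from lev import *
show()
t=cam("top"); s=cam("side")
cv2.imwrite("pics/t30.png",t["img"]); cv2.imwrite("pics/s30.png",s["img"])
cv2.imwrite("pics/z30.png",np.hstack([cv2.resize(t["img"][170:310,220:330],(393,500)),cv2.resize(s["img"][130:270,240:380],(400,400)).repeat(1,0) if 0 else cv2.resize(s["img"][140:260,240:390],(400,500))]))
lev(t,.06,.12)
P=cloud(t); hsv=cv2.cvtColor(t["img"],cv2.COLOR_BGR2HSV)
blue=(cv2.inRange(hsv,(100,120,40),(118,255,255))>0)&(P[...,2]>0.05)&(P[...,2]<.068)&(P[...,0]>.4)&(P[...,1]>0)&(P[...,1]<.3)
print(cv2.minAreaRect((P[blue][:,:2]*1000).astype(np.float32)))
```

```text
t 60.5 p [ 463.1 -155.1  248.8] yaw -101.4 w 49.3 F [ 0.3  0.4 -0.3] q [ 0.53  0.03 -0.3   1.78  0.    1.32 -1.54]
lever 176 ((446.60888671875, 112.78387451171875), (15.721993446350098, 55.00410842895508), 86.69524383544922) 0.08255230454172424
((575.2437133789062, 106.02445983886719), (25.39612579345703, 233.41748046875), 87.00738525390625)
```

View pics/t30.png

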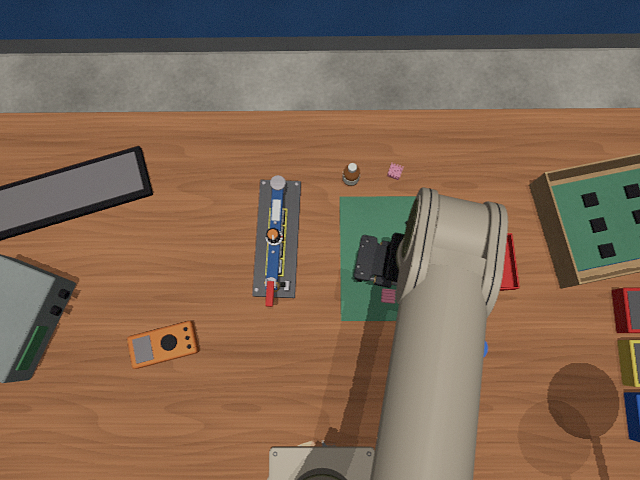

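View pics/z30.png

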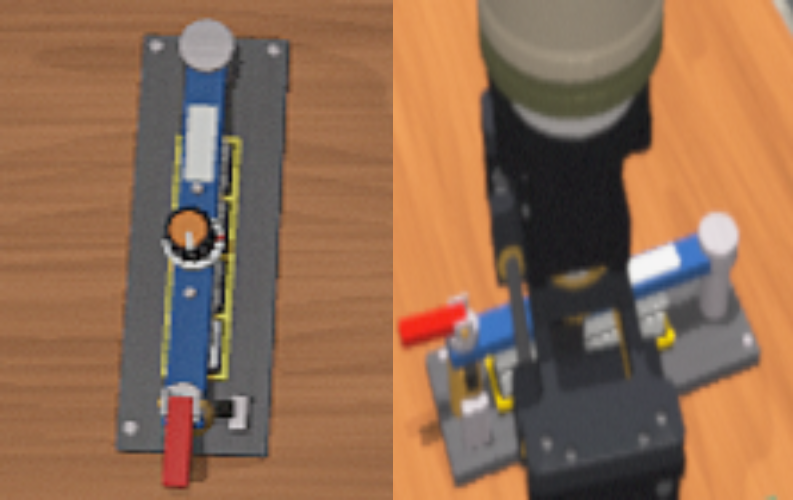

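Call:
apply_moves --increments '[{"grip":110,"xyz":[60,0,-20],"rotation":[0,0,0]},{"grip":110,"xyz":[120,0,-20],"rotation":[0,0,0]},{"grip":110,"xyz":[180,0,-20],"rotation":[0,0,0]},{"grip":110,"xyz":[180,0,-20],"rotation":[0,0,0]}]'

```text
time: 61.1
ee_pos: [0.4215, -0.3414, 0.2667]
eef_rot: [-0.627, 0.779, -0.003, 0.004]
ft_force: [-0.1, 1.7, -0.7]
width: 0.0495
```

Run:
```python
from lev import *
show()
s=cam("side"); w=cam("wrist")
cv2.imwrite("pics/z31.png",np.hstack([cv2.resize(s["img"][140:260,240:390],(400,400)),cv2.resize(w["img"],(400,400))]))
P=cloud(s)
hsv=cv2.cvtColor(s["img"],cv2.COLOR_BGR2HSV)
```

```text
t 61.1 p [ 421.5 -341.4  266.7] yaw -102.4 w 49.5 F [-0.1  1.7 -0.7] q [ 0.72  0.13 -0.13  1.63  0.01  1.37 -1.2 ]
```

View pics/z31.png

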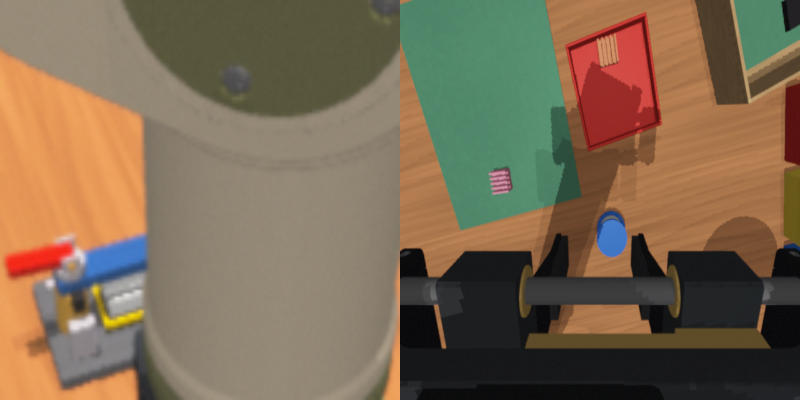

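Run:
```python
from mods import *
c=cam("wrist"); mods(c,0.018,0.028,(0.45,0.6,-0.46,-0.3),40)
P=cloud(c); m=(abs(P[...,0]-.56)<.05)&(abs(P[...,1]+.38)<.06)&(P[...,2]>.018)&(P[...,2]<.027); print(np.round(np.percentile(P[m][:,2],[5,50,95])*1000,1))
plan([.22,-.58,.25],-92)
```

```text
[348.  58.] 110 ctr [ 564.1 -394.3] sz [ 2.8 30.1] ang 89.2 hsv [ 11.  136.5 208. ]
[342.  59.] 111 ctr [ 564.1 -387.5] sz [ 2.9 29.9] ang 88.7 hsv [ 12. 130. 208.]
[335.  61.] 106 ctr [ 564.5 -380.8] sz [ 2.9 30.1] ang 89.1 hsv [ 12. 129. 208.]
[322.  64.] 98 ctr [ 564.4 -367.2] sz [ 2.8 29.7] ang 88.9 hsv [ 12. 129. 209.]
[328.  62.] 101 ctr [ 564.4 -373.9] sz [ 2.7 29.8] ang 88.8 hsv [ 12. 129. 208.]
[18.8 23.2 25.7]
plan xyz [281.3 149.6  14.1] rot [ -0.6   0.2 -10. ]
```

Call:
apply_moves --increments '[{"grip":110,"xyz":[281,150,0],"rotation":[0,0,0]},{"grip":110,"xyz":[281,150,0],"rotation":[0,0,0]},{"grip":110,"xyz":[281,150,0],"rotation":[0,0,0]},{"grip":110,"xyz":[281,150,0],"rotation":[0,0,0]},{"grip":110,"xyz":[281,150,0],"rotation":[0,0,0]}]'

```text
time: 61.88
ee_pos: [0.2233, -0.576, 0.2645]
eef_rot: [-0.631, 0.776, -0.003, 0.006]
ft_force: [1.6, -1.3, 0.6]
width: 0.0496
```

Run:
```python
from lev import *
show()
s=cam("side"); cv2.imwrite("pics/s32.png",s["img"]);cv2.imwrite("pics/z32.png",cv2.resize(s["img"][140:260,240:390],(750,600),interpolation=2))
```

```text
t 61.88 p [ 223.3 -576.   264.5] yaw -101.7 w 49.6 F [ 1.6 -1.3  0.6] q [ 1.06  0.3   0.1   1.44 -0.04  1.41 -0.62]
```

View pics/z32.png

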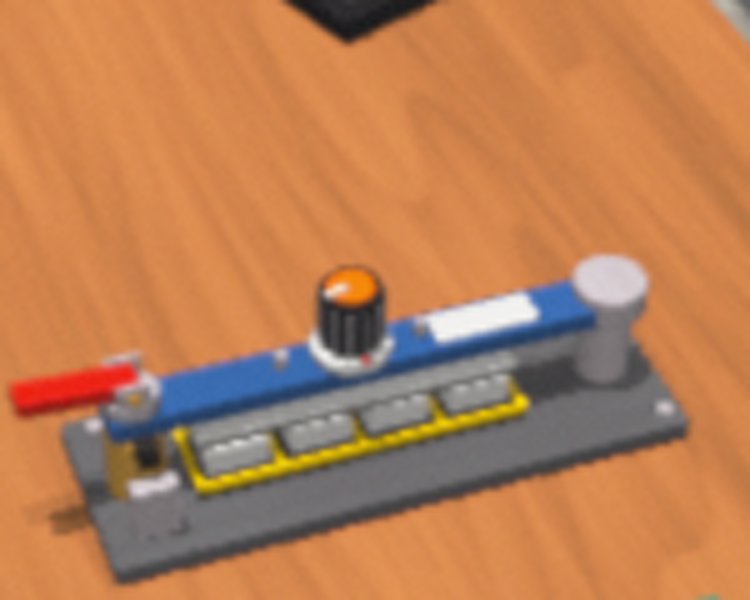

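All four modules sit in their pockets under the lowered plate. The bar is shut, the lever is folded, and the red and white marks are apart. Handing in.

Run:
```python
from bench import r
print(r.close_job())
```

```text
the job is handed in; nothing more can be done
None
```

The job is done and handed in at about 62 s; the hand-in reports no verdict. The one burnt module (pocket 2) is in the red tray. The four good modules sit fins-up in the four pockets. The bar was then shut, the bolt screwed snug, the lever folded and the torque knob turned, in that order.

What the last checks showed:
- **Modules:** in pockets 1 to 3 the fin tops measured 35 mm, which means seated on the floor. Pocket 4's height gave a nonsense value in one check, but its fins were found at module-top height and it looked level in the later pictures.
- **Bar:** parallel to the pocket rims (87.4° against 87.5°), and the push met a hard stop at 18 N.
- **Bolt:** the lever's axis ended at 87.8° (87.5° expected). It sank 2.5 mm and the torque rose to 0.43 N m at the stop.
- **Lever:** folded to about 1.50 rad. The last downward press reached 39 N, made with the fingertips.
- **Knob:** the collar turned about 253° in all and stopped. The thimble then slipped about 69° (1.2 rad, roughly 4 clicks), going by the red and white marks.
- **Burnt module:** it shifted about 4 cm inside the tray by itself, probably the announced knock, but lies flat and inside.
- **Bystanders:** I did not touch the multimeter, bottle, spool or the pink decoys; they show where they were in the later pictures.

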